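# Set up the drop flap and register strike plates on its gauge-set fence

## Task

Pull both slide-out supports of the bench cabinet all the way out, then lower its drop flap gently onto them. Slide the gauge blade to its shoulder into the right end of the gap between the flap's steel rail and aluminium fence, push the fence back until it closes on the blade, and leave the gauge there. Then lay each brass strike plate flat in a bay of its own, long edge tight against the fence and left end tight against the bay's stop, without disturbing the reader, capacitor or solder spool.

Things in the scene. Friction and masses are not known exactly. Their poses are not given: they have to be found in the camera images.
- cabinet: Fixed slant-front plywood bench cabinet, 110 deep x 332 wide x 219 mm high. Origin on the worktop under the middle of its width; x to its back, y to its left, z up. Front face at x = -60 mm. Flap hinge line along y at x = -50, z = 80. Side cheeks (|y| 150 to 166 mm) slope back from (x -60, z 80) to (x +5, z 219).
- support_left (a joint): How far the left support is pulled out, m: 0 in, 0.085 fully out. A wooden bar 18 mm wide under the flap; slides along the cabinet's -x with about 1.5 N friction and stays where left. Its rubber pad, level with the hinge line, carries the lowered flap; without it the flap sinks past level.
- support_right (a joint): Right slide-out support: the same on the right.
- support_left_knob (a point): Centre of the steel knob on the left support's front: a cylinder 18 mm in diameter, 18 long along x, 62 mm above the worktop, 27 mm in front of the support's end (of the cabinet's front when in). Moves with it; frame parallel to the cabinet's. With the flap shut, a tool tilted 30 degrees, leaning back towards the robot, clears it.
- support_right_knob (a point): The same on the right support (260 mm apart).
- flap (a joint): Angle of the drop flap, rad: 0 shut (leaning 25 degrees back from upright, held by its weight), 2.007 level on the pulled-out supports, stops at 2.6. A damped stay lets it sink slowly by itself once past upright (0.44). It is 160 mm from hinge to free edge, 298 wide, 12 thick (hinge line in its underside when lowered).
- flap_tab (a point): Middle of the wooden pull tab on the flap's free edge: 28 mm wide (y), 10 thick, projecting 28 mm in the flap's plane; 176 mm from the hinge line, moves with the flap. Can be pinched across its width by a tool pointing down through the whole swing, turning between the fingers.
- slot_end (a point): Right end of the gap behind the fence, on the flap's top: where the gauge's origin belongs. Frame fixed to the flap; when lowered x to the hinge, y left, z up, the top 92 mm above the worktop. The fixed steel back rail (10 deep, 14 high) has its front face at x = +4 mm, ends at y = 0 and +220; the fence has the same ends. The gap is open at the top and right end. Right cheek from y = -70 outward.
- fence (a joint): Gap between back rail and fence, m: 0 touching, 0.026 widest; starts at 0.013 to 0.018, reads 0.008 closed on the blade. The fence is an aluminium bar 10 mm deep, 12 high, 220 long that slides in the flap's x with about 1.6 N friction, always parallel to the rail.
- fence_front (a point): Middle of the fence's front face (towards the robot), 6 mm above the flap's surface. Moves with the fence; frame as slot_end.
- bay_1 (a point): Where the centre of a plate's underside belongs in the left bay, fence set on the gauge; on the flap's top. Frame as slot_end. The bay's steel stop block (8 mm along y, 10 high) has its right face at y = +28 mm, x from -32 to +1; the set fence's front face is at x = +17. The flap's free edge is at x = -107.
- bay_2 (a point): The same for the middle bay, 75 mm to the right of bay_1.
- bay_3 (a point): The same for the right bay, 75 mm to the right of bay_2.
- gauge: Gauge, loose on the worktop, about 120 g: red handle 28 (x) x 40 (y) x 24 mm high, steel blade 8 thick (x), 60 long, 14 high, standing on edge 2 mm above the handle's underside. Origin: underside, middle of the handle's shoulder; blade along +y, handle y = 0 to -40. Grip across the handle. Starts with the blade roughly to the robot's left.
- plate_1: Brass strike plate, loose, 34 (x) x 56 (y) x 12 mm thick, 90 g, two dark screw holes. Origin: centre of its underside. Either end may point to the stop.
- plate_2: The same, may be absent.
- plate_3: The same, may be absent.
- service_reader: Handheld reader with black glass, 78x155x11 mm, a bystander: leave it alone.
- run_capacitor: Grey cylindrical capacitor standing upright, 42 mm diameter, 89 high, a bystander: leave it alone.
- solder_spool: Spool of solder, 50 mm diameter, 36 high, a bystander: leave it alone.
Mind the look-alikes: they are no part of the job. What is shaped like the gauge but turquoise is not meant.

How it is judged:
By the outcome, as a careful person would: the job done as asked, in the order asked, and still so for the second after the job is handed in, with the robot touching nothing.
Of plate_1, plate_2, plate_3 only 2 to 3 are there at a start; the rules pass over those that are not, and their reading is None.
At some moment in a run one of plate_1, plate_2, plate_3 may be knocked a few centimetres aside while the robot is not near it.
It also fails if it takes over 210 s, if anything falls off the work surface, if the arm or the gripper's body presses on something with over 40 N, if the wrist force passes 120 N, or if a joint passes its speed limit or range.

## Robot

A 6-joint arm with a two-finger parallel gripper is mounted at the origin on a cart in front of the work surface, level with it; the furniture and walls round the work are solid. World frame = base frame: x ahead of the robot, y to its left, z up, the work surface at z = 0. Lengths are in m, angles in rad, forces in N, time in s.
With the tool pointing down it reaches from about 0.35 to 0.975 m from the base axis. Payload 17.4 kg.
Tool frame: the origin (TCP) lies midway between the tips of the shut fingers; the grasp point (between the pads) lies 19 mm behind it; z points along the fingers, y is the line along which they close (so a half turn about z gives the same grasp; the last joint's range is limited). The gripper opens to 85 mm and grips with 20 to 120 N. Pads are 22 mm wide; open, the fingers measure 114 mm over their backs; the gripper's body (76 mm by 85 mm) begins 54 mm behind the grasp point. The pads swing forward as they close: fully open they stand 13 mm farther back than shut.
Start: joints at [1.065, 0.116, 1.442, -0, 1.584, -0.038], TCP at [0.304, 0.602, 0.231] pointing down, gripper open.
Joint ranges: [-2.83, 2.83], [-0.83, 2.19], [0.07, 2.5], [-1.14, 4.28], [0.01, 3], [-2.97, 2.97]. Speed limits (rad/s): [1.89, 1.89, 2.22, 3.14, 3.14, 3.14].

## Interface

Orientations are given as a unit quaternion [x, y, z, w].
In Python, from cell import manip, viewer, workorder gives the robot as it stands. The module is installed in compiled form; this text tells all that it offers.
- The arm moves only by the tool step_arm, never from a script. Its argument "commands" is a list of rows, each an object with "hand": the opening, from 0 (shut) to 1 (fully open); "translation": the shift along the world's x, y, z in mm, a list of three; "turn": the turn about the world's z in degrees. In form: [{"hand": hand, "translation": [x, y, z], "turn": turn}, ...]. A call has exactly 8 rows; each row is the pose to reach, as a shift and turn from the pose commanded when the call began; what a row does not reach only later rows make up. A row lasts 1/10 s, in which the tool goes at most 50 mm and 8.59 degrees, less where a joint would pass 70% of its speed; a pose out of reach is approached as far as the arm can. A call with a gripper value outside its range is refused whole. The fingers move at their own pace and stop on an object; "grip_force" is the grip in N (left out, the last holds). Time passes only in rows, so rows that repeat a pose let the fingers close, or fill a call up. It gives the time, the measured TCP pose, the force, the opening and the grip force at its end, in the units of the state.
- manip.read_state(): the state, without advancing time (a new reading comes with each control period).
- viewer.get_image(name): name is "scene" or "top" or "wrist"; returns the picture (384x512x3 uint8, red, green, blue); there is no depth.
- viewer.camera_info(name): a dict with "fx", "fy", "cx", "cy" (pixels), "origin" and "attitude" of the camera in the world; the wrist camera has in their place "T_tool_cam" (4x4, takes a point from camera to tool coordinates, whose origin is the TCP and whose axes are the flange's). Camera axes: x right, y down, z forward; pixel columns grow to the right and rows downward; lengths in m; the calibration is good to about 2 mm. A picture is of the moment at which its call begins: read the wrist's pose just before it. camera_info takes no time and is no camera call.
- workorder.sign_off(): hands the job in; it is judged then, once.
The state is a dict: "t": time; "qpos": joint angles; "qvel": joint speeds; "joint_torque": joint torques, N m; "eef_pos": TCP position; "orientation": TCP orientation; "ft_force": force on the tool from outside, world axes, zero at the start; "ft_torque": the same for the moment, N m; "opening": opening from 0.0 (shut) to 1.0 (fully open); "gripper_force": force on a finger pad.
Only numpy, scipy, OpenCV 4.12 (cv2) and the standard library are available. Lean on these libraries where they do the work, as an engineer would, in place of code of your own. Each camera call takes 0.05 s, during which the arm holds its last target. There are 200 camera calls.

## Working session

There is one attempt and no reset: what is moved stays moved. The work goes in short steps, Python scripts to look and compute and a tool call to move; the robot and the scene stay as the last step left them, time stands still between calls to the robot, and variables do not carry over. Pictures are saved under pics/ and viewed, at most 14 in all, crops included, and the job is handed in when it is done.

Besides the shell and the picture viewer there is one more tool, called after ">>>" as a command line: name --argument value ..., lists and objects as JSON in quotes. step_arm: Moves the arm, as the interface text tells. Its arguments: {"type":"object","properties":{"commands":{"type":"array","items":{"type":"object","properties":{"hand":{"type":"number"},"translation":{"type":"array","items":{"type":"number"}},"turn":{"type":"number"}}}},"grip_force":{"type":"number"}},"required":["commands"]}

```bash
mkdir -p pics; cat > h.py <<'E'
import numpy as np, cv2
from cell import manip, viewer, workorder
from scipy.spatial.transform import Rotation as R
def rot(a):
    a=np.array(a,float)
    return a if a.shape==(3,3) else R.from_quat(a).as_matrix()
def cam(name,st=None):
    i=viewer.camera_info(name)
    if name=='wrist':
        st=st or manip.read_state()
        T=np.eye(4);T[:3,:3]=rot(st['orientation']);T[:3,3]=st['eef_pos']
        T=T@np.array(i['T_tool_cam']);o,A=T[:3,3],T[:3,:3]
    else: o,A=np.array(i['origin']),rot(i['attitude'])
    return i,o,A
def grab(name,fn):
    st=manip.read_state();im=viewer.get_image(name)
    cv2.imwrite('pics/'+fn,cv2.cvtColor(im,cv2.COLOR_RGB2BGR));return im,cam(name,st)
def ray(c,uv,z):
    i,o,A=c;uv=np.atleast_2d(np.array(uv,float))
    d=np.c_[(uv[:,0]-i['cx'])/i['fx'],(uv[:,1]-i['cy'])/i['fy'],np.ones(len(uv))]@A.T
    return o+d*((z-o[2])/d[:,2])[:,None]
def proj(c,P):
    i,o,A=c;p=(np.atleast_2d(P)-o)@A
    return np.c_[p[:,0]/p[:,2]*i['fx']+i['cx'],p[:,1]/p[:,2]*i['fy']+i['cy']]
E
python3 - <<'E'
from h import *
for n in ('scene','top','wrist'):
    im,c=grab(n,n+'0.png');print(n,c[0],c[1])
s=manip.read_state();print(s['orientation'],s['ft_force'],s['opening'])
a=cv2.imread('pics/scene0.png');
E
```

```text
scene {'fx': 355.5455333844615, 'fy': 355.5455333844615, 'cx': 261.2286024181376, 'cy': 194.584895956136, 'origin': array([-0.2584061 , -0.47331257,  0.75573361]), 'attitude': array([ 0.7757532 , -0.42609223,  0.21154162, -0.4146113 ])} [-0.2584061  -0.47331257  0.75573361]
top {'fx': 420.7726776094975, 'fy': 420.7726776094975, 'cx': 252.34085630761356, 'cy': 196.6209963812295, 'origin': array([0.40117848, 0.04664476, 1.62704989]), 'attitude': array([-0.70205815,  0.71125649, -0.02514239,  0.02442169])} [0.40117848 0.04664476 1.62704989]
wrist {'fx': 296.3433179567971, 'fy': 296.3433179567971, 'cx': 253.70520504787572, 'cy': 192.77221437310084, 'T_tool_cam': array([[-2.80789115e-04, -9.57356552e-01, -2.88908902e-01,
         7.48521809e-02],
       [ 9.99999960e-01, -2.57868993e-04, -1.17395253e-04,
        -4.12701604e-04],
       [ 3.78884674e-05, -2.88908923e-01,  9.57356586e-01,
        -1.42411435e-01],
       [ 0.00000000e+00,  0.00000000e+00,  0.00000000e+00,
         1.00000000e+00]])} [0.23737205 0.63583677 0.37305362]
[ 2.31755657e-01  9.72773936e-01 -4.17704909e-04 -1.00799412e-04] [-0.13628605  0.1027831   0.28868829] 0.9989391009249173
```

View pics/scene0.png

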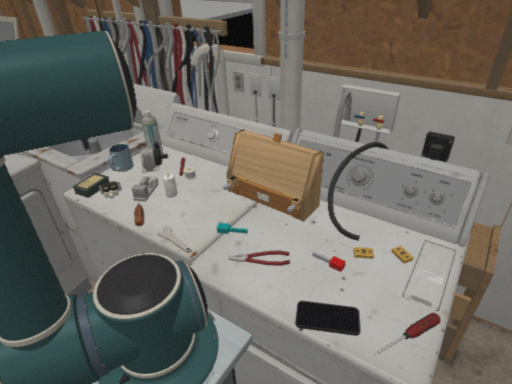

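View pics/top0.png

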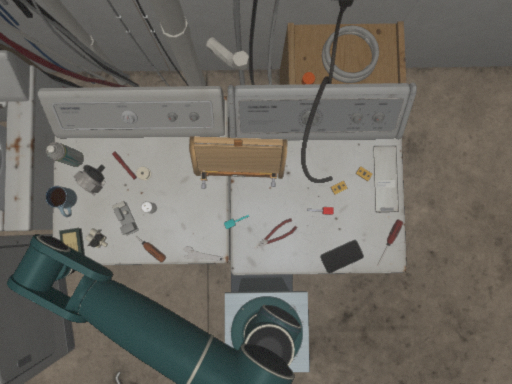

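The scene view shows the cabinet (275,170). There is a turquoise gauge (232,229), a red gauge (330,260) and two brass plates (364,253) and (402,254). In the top view the red gauge is at (327,211), the turquoise one at (235,222), the plates at (339,187) and (364,174), and the knobs at about (203,183) and (272,183). The red one fits the description, so I'll confirm it in an enlarged crop.

```bash
python3 - <<'E'
from h import *
a=cv2.imread('pics/top0.png')[120:240,180:390]
b=cv2.imread('pics/scene0.png')[130:280,200:430]
a=cv2.resize(a,(790,451),interpolation=cv2.INTER_CUBIC)
cv2.imwrite('pics/c1.png',a)
cv2.imwrite('pics/c2.png',cv2.resize(b,(790,515),interpolation=cv2.INTER_CUBIC))
E
```

```text
(no output)
```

View pics/c1.png

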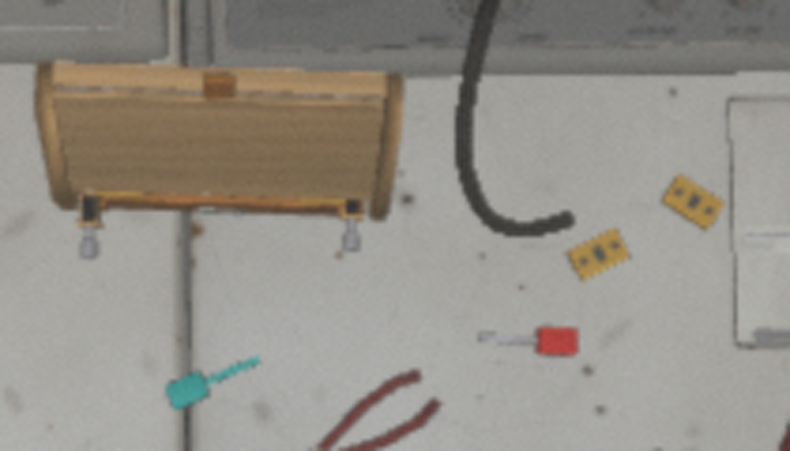

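View pics/c2.png

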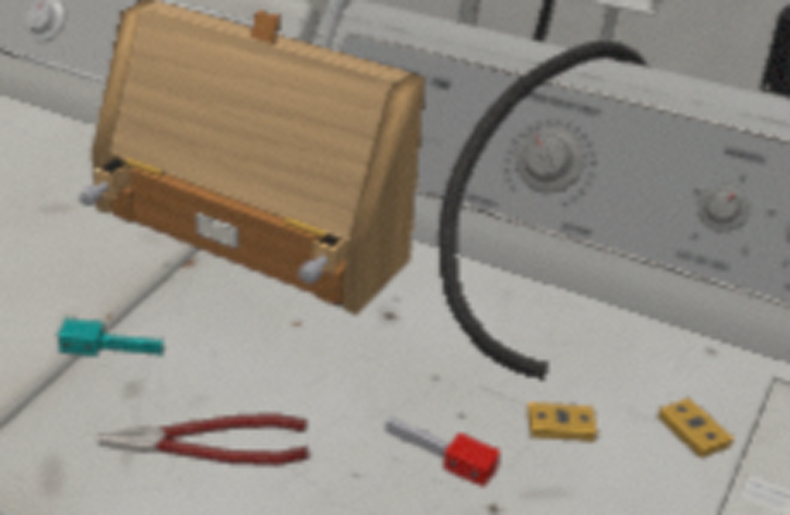

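Crop 1: the red handle (557,341) carries a steel blade to (480,337), so it is the gauge. The turquoise one (188,390) is the decoy. The knobs are at (88,248) and (351,240), and the plates at (600,254) and (693,201). A hose ends at (570,220), close to a plate.

```bash
cat >> h.py <<'E'
def tri(c1,u1,c2,u2):
    L=[]
    for (i,o,A),u in((c1,u1),(c2,u2)):
        d=A@np.array([(u[0]-i['cx'])/i['fx'],(u[1]-i['cy'])/i['fy'],1]);L.append((o,d/np.linalg.norm(d)))
    (o1,d1),(o2,d2)=L
    s=np.linalg.lstsq(np.c_[d1,-d2],o2-o1,rcond=None)[0]
    a,b=o1+d1*s[0],o2+d2*s[1];return (a+b)/2,np.linalg.norm(a-b)
E
python3 - <<'E'
from h import *
np.set_printoptions(precision=4,suppress=True)
t,s=cam('top'),cam('scene')
T=lambda u,v:(180+u/3.762,120+v/3.762)
S=lambda u,v:(200+u/3.435,130+v/3.435)
for n,a,b in [('KL',(88,248),(92,196)),('KR',(351,240),(314,270)),('tab',(219,84),(266,25)),('hose',(572,217),(542,371)),('gauge',(557,341),(470,460)),('hosemid',(460,140),(450,170))]:
    print(n,*tri(t,T(*a),s,S(*b)))
print('knob plane',ray(t,[T(88,248),T(351,240)],.062))
im=cv2.imread('pics/top0.png');hsv=cv2.cvtColor(im,cv2.COLOR_BGR2HSV)
for n,lo,hi,z in [('red',(0,150,120),(6,255,255),.024),('brass',(15,110,120),(28,255,255),.012)]:
    m=cv2.inRange(hsv,lo,hi);m[:, :280]=0
    for k in cv2.findContours(m,0,1)[0]:
        if cv2.contourArea(k)<20: continue
        r=cv2.minAreaRect(k);p=ray(t,[r[0]],z)[0];bx=ray(t,cv2.boxPoints(r),z)
        e1,e2=bx[1]-bx[0],bx[2]-bx[1];e=e1 if np.linalg.norm(e1)>np.linalg.norm(e2) else e2
        print(n,r[0],p,np.linalg.norm(e1),np.linalg.norm(e2),'long yaw',np.degrees(np.arctan2(e[1],e[0])))
p=ray(t,[T(480,337),T(540,341)],.01);print('blade',p)
E
```

```text
KL [0.5538 0.2266 0.0603] 0.00046489521789801956
KR [ 0.5581 -0.0348  0.0629] 0.0005297933874251208
tab [0.6809 0.0904 0.2354] 0.002313885034681098
hose [ 0.581  -0.2589  0.0237] 0.006905651596609675
gauge [ 0.4559 -0.2438  0.0129] 0.003971780070188394
hosemid [ 0.6394 -0.1306  0.1617] 0.0048490052222501
knob plane [[ 0.5535  0.2266  0.062 ]
 [ 0.5581 -0.0346  0.062 ]]
red (328.0, 210.5) [ 0.457  -0.2433  0.024 ] 0.03050154845559865 0.019058171489134447 long yaw -90.74553234394578
brass (338.7000427246094, 187.40000915527344) [ 0.5459 -0.289   0.012 ] 0.052084226702848235 0.029244134252893114 long yaw -64.23882248687798
brass (363.5588073730469, 173.2352752685547) [ 0.5996 -0.3866  0.012 ] 0.031565306908859926 0.052037072542939516 long yaw -122.17094193704366
blade [[ 0.462  -0.1675  0.01  ]
 [ 0.4571 -0.2287  0.01  ]]
```

>>> step_arm --commands '[{"hand": 1,"translation": [15,-20,0],"turn": 3},{"hand": 1,"translation": [45,-65,0],"turn": 8},{"hand": 1,"translation": [75,-110,0],"turn": 14},{"hand": 1,"translation": [105,-155,0],"turn": 20},{"hand": 1,"translation": [135,-200,0],"turn": 25},{"hand": 1,"translation": [165,-245,0],"turn": 28},{"hand": 1,"translation": [185,-280,0],"turn": 28},{"hand": 1,"translation": [195,-300,0],"turn": 28}]' --grip_force 40

```text
t: 0.95
eef_pos: [0.5006, 0.2998, 0.2312]
orientation: [-0.01, 1.0, -0.0, 0.0]
ft_force: [0.5, 0.8, 0.7]
opening: 0.999
gripper_force: 0.0
```

>>> step_arm --commands '[{"hand": 1,"translation": [5,-10,0],"turn": 0},{"hand": 1,"translation": [15,-30,-10],"turn": 0},{"hand": 1,"translation": [25,-55,-25],"turn": 0},{"hand": 1,"translation": [30,-70,-45],"turn": 0},{"hand": 1,"translation": [30,-75,-65],"turn": 0},{"hand": 1,"translation": [30,-75,-80],"turn": 0},{"hand": 1,"translation": [30,-75,-80],"turn": 0},{"hand": 1,"translation": [30,-75,-80],"turn": 0}]'

```text
t: 1.75
eef_pos: [0.5293, 0.2282, 0.1518]
orientation: [-0.011, 1.0, 0.0, 0.0]
ft_force: [0.6, 0.3, 1.1]
opening: 0.999
gripper_force: 0.0
```

```bash
python3 - <<'E'
from h import *
im,c=grab('wrist','w1.png');s=manip.read_state();print(s['eef_pos'],R.from_quat(s['orientation']).as_matrix()[:,1],s['t'],s['qpos'])
print(proj(c,[[.5535,.2266,.062]]))
E
```

```text
[0.5295508  0.22825464 0.15232009] [-2.16963434e-02  9.99764529e-01  3.93100428e-04] 1.8 [ 3.62710718e-01 -6.64321684e-02  1.75589882e+00  4.93136955e-05
  1.45108858e+00 -1.22978933e+00]
[[250.94617927 225.55544397]]
```

View pics/w1.png

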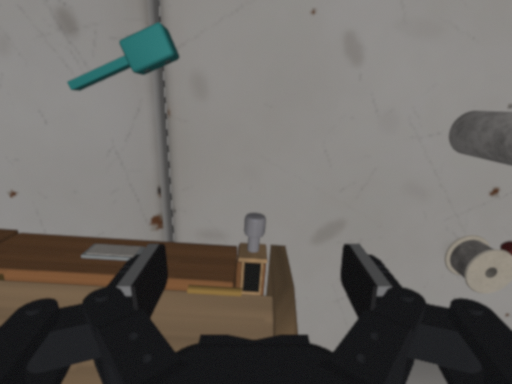

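The wrist view shows the left knob head at (255,221), within a few mm of the prediction at (251,225). The cabinet front edge runs from (20,233) to (270,246), so there is a small yaw.

```bash
python3 - <<'E'
from h import *
im=cv2.imread('pics/w1.png');i,o,A=cam('wrist')
c=(i,o,A)
print(ray(c,[(255,221),(255,213),(255,229)],.062))
print('edge z80',ray(c,[(20,234),(235,244),(0,281),(190,292)],.080))
E
```

```text
[[0.5498448  0.23001799 0.062     ]
 [0.54263745 0.22985447 0.062     ]
 [0.55717449 0.23018428 0.062     ]]
edge z80 [[0.55747819 0.044418   0.08      ]
 [0.56256877 0.21425121 0.08      ]
 [0.60066678 0.01896507 0.08      ]
 [0.60795321 0.17650178 0.08      ]]
```

>>> step_arm --commands '[{"hand": 1,"translation": [8,0,-10],"turn": -1},{"hand": 1,"translation": [17,0,-30],"turn": -3},{"hand": 1,"translation": [17,0,-60],"turn": -3},{"hand": 1,"translation": [17,0,-85],"turn": -3},{"hand": 1,"translation": [17,0,-102],"turn": -3},{"hand": 0.5,"translation": [17,0,-102],"turn": -3},{"hand": 0,"translation": [17,0,-102],"turn": -3},{"hand": 0,"translation": [17,0,-102],"turn": -3}]' --grip_force 50

```text
t: 2.6
eef_pos: [0.5472, 0.2278, 0.0509]
orientation: [0.016, 1.0, 0.0, 0.001]
ft_force: [-0.6, 0.4, 0.0]
opening: 0.518
gripper_force: 0.0
```

>>> step_arm --commands '[{"hand": 0,"translation": [0,0,0],"turn": 0},{"hand": 0,"translation": [0,0,0],"turn": 0},{"hand": 0,"translation": [0,0,0],"turn": 0},{"hand": 0,"translation": [-4,0,0],"turn": 0},{"hand": 0,"translation": [-10,0,0],"turn": 0},{"hand": 0,"translation": [-18,1,0],"turn": 0},{"hand": 0,"translation": [-25,1,0],"turn": 0},{"hand": 0,"translation": [-30,1,0],"turn": 0}]'

```text
t: 3.4
eef_pos: [0.5168, 0.2306, 0.0508]
orientation: [0.016, 1.0, 0.002, 0.001]
ft_force: [2.6, 19.4, -0.4]
opening: 0.18
gripper_force: 49.0
```

>>> step_arm --commands '[{"hand": 0,"translation": [-5,2,0],"turn": 0},{"hand": 0,"translation": [-13,3,0],"turn": 0},{"hand": 0,"translation": [-21,4,0],"turn": 0},{"hand": 0,"translation": [-29,4,0],"turn": 0},{"hand": 0,"translation": [-36,4,0],"turn": 0},{"hand": 0,"translation": [-42,4,0],"turn": 0},{"hand": 0,"translation": [-46,4,0],"turn": 0},{"hand": 0,"translation": [-48,4,0],"turn": 0}]'

```text
t: 4.2
eef_pos: [0.4699, 0.233, 0.0507]
orientation: [0.016, 1.0, 0.001, 0.002]
ft_force: [22.1, 3.7, -7.1]
opening: 0.162
gripper_force: 48.7
```

>>> step_arm --commands '[{"hand": 0,"translation": [-3,0,0],"turn": 0},{"hand": 0,"translation": [-6,0,0],"turn": 0},{"hand": 0,"translation": [-9,0,0],"turn": 0},{"hand": 0,"translation": [-12,0,0],"turn": 0},{"hand": 0,"translation": [-14,0,0],"turn": 0},{"hand": 0,"translation": [-14,0,0],"turn": 0},{"hand": 0,"translation": [-14,0,0],"turn": 0},{"hand": 0,"translation": [-14,0,0],"turn": 0}]'

```text
t: 5.0
eef_pos: [0.4544, 0.2325, 0.0493]
orientation: [0.016, 1.0, -0.0, -0.0]
ft_force: [0.5, -0.5, 0.6]
opening: -0.003
gripper_force: 0.0
```

>>> step_arm --commands '[{"hand": 1,"translation": [-5,0,20],"turn": 0},{"hand": 1,"translation": [-5,0,60],"turn": 0},{"hand": 1,"translation": [10,-30,95],"turn": 0},{"hand": 1,"translation": [25,-75,100],"turn": 0},{"hand": 1,"translation": [40,-120,100],"turn": 0},{"hand": 1,"translation": [55,-165,100],"turn": 0},{"hand": 1,"translation": [70,-210,100],"turn": 0},{"hand": 1,"translation": [75,-250,100],"turn": 0}]'

```text
t: 5.8
eef_pos: [0.53, -0.0198, 0.1493]
orientation: [0.016, 1.0, -0.0, 0.0]
ft_force: [0.5, -0.0, -0.2]
opening: 0.995
gripper_force: 0.0
```

>>> step_arm --commands '[{"hand": 1,"translation": [0,-8,0],"turn": 0},{"hand": 1,"translation": [0,-15,0],"turn": 0},{"hand": 1,"translation": [0,-15,0],"turn": 0},{"hand": 1,"translation": [0,-15,0],"turn": 0},{"hand": 1,"translation": [0,-15,0],"turn": 0},{"hand": 1,"translation": [0,-15,0],"turn": 0},{"hand": 1,"translation": [0,-15,0],"turn": 0},{"hand": 1,"translation": [0,-15,0],"turn": 0}]'

```text
t: 6.6
eef_pos: [0.5294, -0.0322, 0.1493]
orientation: [0.015, 1.0, -0.0, 0.0]
ft_force: [-0.5, 0.7, 0.3]
opening: 0.999
gripper_force: 0.0
```

```bash
python3 - <<'E'
from h import *
im,c=grab('wrist','w2.png');s=manip.read_state();print(s['eef_pos'],R.from_quat(s['orientation']).as_matrix()[:,1],s['t'])
print(proj(c,[[.5555,-.033,.062]]))
cv2.imwrite('pics/w2c.png',cv2.resize(cv2.cvtColor(im,cv2.COLOR_RGB2BGR)[180:300,150:450],None,fx=2.5,fy=2.5,interpolation=2))
E
```

```text
[ 0.52938387 -0.03233453  0.14931682] [ 3.11726562e-02  9.99514014e-01 -2.85224695e-05] 6.65
[[253.58130852 228.90197093]]
```

View pics/w2c.png

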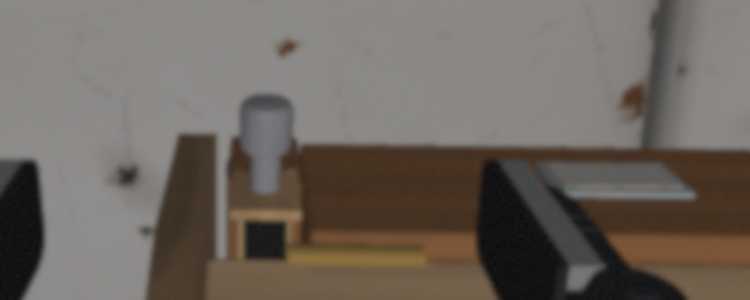

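The crop shows the right knob head at (267,125), which is wrist pixel (257,230). That puts it about 2 mm to the left of the estimate.

>>> step_arm --commands '[{"hand": 1,"translation": [10,2,-10],"turn": 0},{"hand": 1,"translation": [23,2,-30],"turn": 0},{"hand": 1,"translation": [23,2,-60],"turn": 0},{"hand": 0.8,"translation": [23,2,-85],"turn": 0},{"hand": 0.6,"translation": [23,2,-101],"turn": 0},{"hand": 0.4,"translation": [23,2,-101],"turn": 0},{"hand": 0,"translation": [23,2,-101],"turn": 0},{"hand": 0,"translation": [23,2,-101],"turn": 0}]' --grip_force 50

```text
t: 7.45
eef_pos: [0.5532, -0.0309, 0.0498]
orientation: [0.016, 1.0, -0.0, 0.001]
ft_force: [-0.6, -2.8, -1.8]
opening: 0.184
gripper_force: 48.8
```

>>> step_arm --commands '[{"hand": 0,"translation": [0,0,0],"turn": 0},{"hand": 0,"translation": [0,0,0],"turn": 0},{"hand": 0,"translation": [0,0,0],"turn": 0},{"hand": 0,"translation": [-4,0,0],"turn": 0},{"hand": 0,"translation": [-10,0,0],"turn": 0},{"hand": 0,"translation": [-18,1,0],"turn": 0},{"hand": 0,"translation": [-25,1,0],"turn": 0},{"hand": 0,"translation": [-30,1,0],"turn": 0}]'

```text
t: 8.25
eef_pos: [0.5229, -0.0296, 0.0497]
orientation: [0.016, 1.0, -0.0, 0.001]
ft_force: [2.4, -0.4, 6.1]
opening: 0.191
gripper_force: 49.5
```

>>> step_arm --commands '[{"hand": 0,"translation": [-5,0,0],"turn": 0},{"hand": 0,"translation": [-13,1,0],"turn": 0},{"hand": 0,"translation": [-21,1,0],"turn": 0},{"hand": 0,"translation": [-29,1,0],"turn": 0},{"hand": 0,"translation": [-36,2,0],"turn": 0},{"hand": 0,"translation": [-42,2,0],"turn": 0},{"hand": 0,"translation": [-46,2,0],"turn": 0},{"hand": 0,"translation": [-48,2,0],"turn": 0}]'

```text
t: 9.05
eef_pos: [0.475, -0.0273, 0.0497]
orientation: [0.016, 1.0, 0.0, 0.001]
ft_force: [1.8, 0.3, 6.0]
opening: 0.184
gripper_force: 49.5
```

>>> step_arm --commands '[{"hand": 0,"translation": [-2,0,0],"turn": 0},{"hand": 0,"translation": [-4,0,0],"turn": 0},{"hand": 0,"translation": [-6,0,0],"turn": 0},{"hand": 0,"translation": [-8,0,0],"turn": 0},{"hand": 0,"translation": [-9,0,0],"turn": 0},{"hand": 0,"translation": [-10,0,0],"turn": 0},{"hand": 0,"translation": [-10,0,0],"turn": 0},{"hand": 0,"translation": [-10,0,0],"turn": 0}]'

```text
t: 9.85
eef_pos: [0.4695, -0.0272, 0.0501]
orientation: [0.016, 1.0, 0.0, 0.007]
ft_force: [51.8, 2.7, -22.9]
opening: 0.185
gripper_force: 49.1
```

>>> step_arm --commands '[{"hand": 0.6,"translation": [5,0,0],"turn": 0},{"hand": 1,"translation": [5,0,0],"turn": 0},{"hand": 1,"translation": [5,0,20],"turn": 0},{"hand": 1,"translation": [5,0,60],"turn": 0},{"hand": 1,"translation": [0,0,105],"turn": 0},{"hand": 1,"translation": [0,0,150],"turn": 0},{"hand": 1,"translation": [0,0,195],"turn": 0},{"hand": 1,"translation": [0,0,220],"turn": 0}]'

```text
t: 10.65
eef_pos: [0.4643, -0.0274, 0.2724]
orientation: [0.016, 1.0, -0.0, 0.002]
ft_force: [0.8, -0.6, 0.1]
opening: 1.002
gripper_force: 0.0
```

>>> step_arm --commands '[{"hand": 1,"translation": [0,10,20],"turn": 0},{"hand": 1,"translation": [0,40,30],"turn": 0},{"hand": 1,"translation": [10,75,30],"turn": 0},{"hand": 1,"translation": [20,105,30],"turn": 0},{"hand": 1,"translation": [30,120,30],"turn": 0},{"hand": 1,"translation": [30,122,30],"turn": 0},{"hand": 1,"translation": [30,122,30],"turn": 0},{"hand": 1,"translation": [30,122,30],"turn": 0}]'

```text
t: 11.45
eef_pos: [0.4942, 0.0937, 0.2983]
orientation: [0.016, 1.0, -0.0, -0.0]
ft_force: [0.6, -0.7, 0.5]
opening: 1.002
gripper_force: 0.0
```

```bash
python3 - <<'E'
from h import *
im,c=grab('wrist','w3.png');s=manip.read_state();print(s['eef_pos'],s['t'])
print(proj(c,[[.672,.0945,.24]]))
w=cv2.cvtColor(im,cv2.COLOR_RGB2BGR)
im,c=grab('top','t3.png');t=cv2.cvtColor(im,cv2.COLOR_RGB2BGR)[120:240,180:310]
cv2.imwrite('pics/w3c.png',np.hstack([cv2.resize(w,(400,300)),cv2.resize(t,(400,369),interpolation=2)[:300]]))
E
```

```text
[0.49419503 0.09362372 0.29837998] 11.5
[[260.90459366 398.35627356]]
```

View pics/w3c.png

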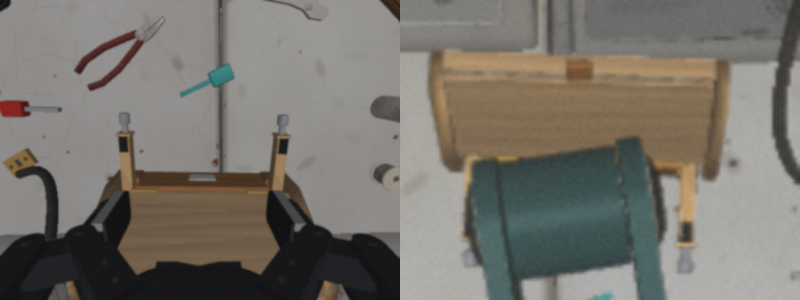

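The composite shows both supports out, with knob heads at left-part pixels (124,120) and (283,122). The tab is at right-part pixel (579,70), just left of the arm.

```bash
python3 - <<'E'
from h import *
im=cv2.imread('pics/w3.png');c=cam('wrist')
cv2.imwrite('pics/w3d.png',np.vstack([cv2.resize(im[130:260,110:430],None,fx=2.4,fy=2.4,interpolation=2),cv2.resize(cv2.imread('pics/t3.png')[130:170,180:320],(768,219),interpolation=2)]))
t=cam('top')
print(ray(c,[(158.7,154),(362,156.5)],.062))
print('tab',ray(t,[(180+179/3.077,120+70/3.077)],.24))
E
```

```text
[[ 0.47765423 -0.02783826  0.062     ]
 [ 0.48945175  0.23341941  0.062     ]]
tab [[0.67924532 0.08948362 0.24      ]]
```

View pics/w3d.png

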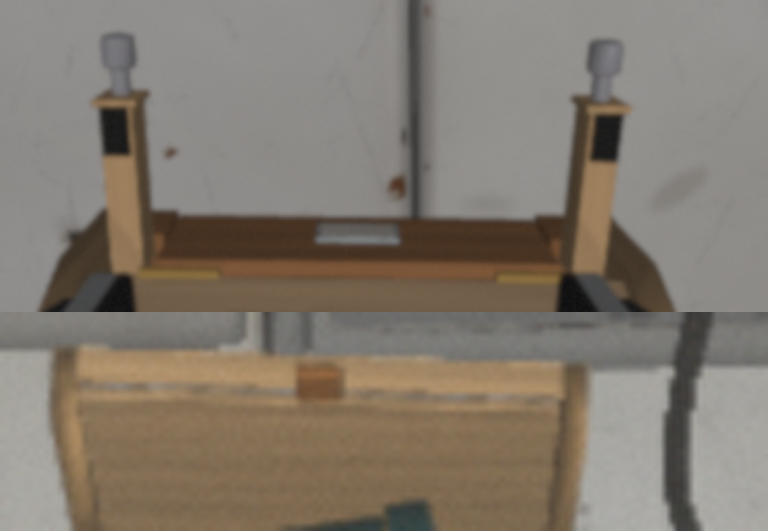

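>>> step_arm --commands '[{"hand": 1,"translation": [10,0,0],"turn": 0},{"hand": 1,"translation": [40,0,0],"turn": -1},{"hand": 1,"translation": [80,-1,0],"turn": -1},{"hand": 1,"translation": [120,-2,0],"turn": -1},{"hand": 1,"translation": [160,-2,0],"turn": -1},{"hand": 1,"translation": [180,-2,0],"turn": -1},{"hand": 1,"translation": [187,-2,0],"turn": -1},{"hand": 1,"translation": [187,-2,-10],"turn": -1}]' --grip_force 25

```text
t: 12.35
eef_pos: [0.6822, 0.0921, 0.2886]
orientation: [0.025, 1.0, 0.0, 0.001]
ft_force: [-0.6, 0.5, 0.4]
opening: 1.002
gripper_force: 0.0
```

>>> step_arm --commands '[{"hand": 1,"translation": [0,0,-15],"turn": 0},{"hand": 1,"translation": [0,0,-30],"turn": 0},{"hand": 0.8,"translation": [0,0,-45],"turn": 0},{"hand": 0.7,"translation": [0,0,-55],"turn": 0},{"hand": 0.5,"translation": [0,0,-58],"turn": 0},{"hand": 0.5,"translation": [0,0,-58],"turn": 0},{"hand": 0.5,"translation": [0,0,-58],"turn": 0},{"hand": 0.5,"translation": [0,0,-58],"turn": 0}]'

```text
t: 13.15
eef_pos: [0.6816, 0.0925, 0.2311]
orientation: [0.024, 1.0, 0.0, 0.001]
ft_force: [0.3, -0.4, 0.2]
opening: 0.497
gripper_force: 0.0
```

```bash
python3 - <<'E'
from h import *
im,c=grab('wrist','w4.png');s=manip.read_state();print(s['eef_pos'],s['t'],s['ft_force'],s['opening'])
E
```

```text
[0.68157061 0.09250175 0.23101963] 13.2 [-0.25000057  0.05593126  0.79676927] 0.4968183685347972
```

View pics/w4.png

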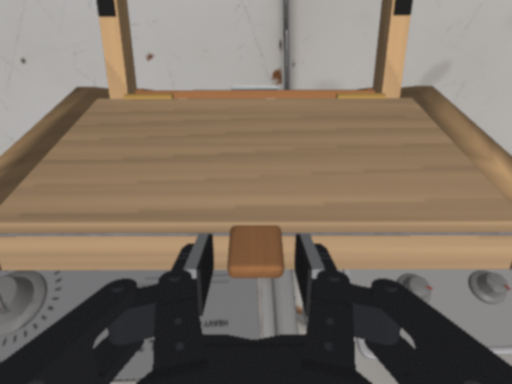

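The tab is centred between the fingers at (255,250), and the cabinet looks square in the view. I'll close on it and pull over in an arc.

```bash
python3 - <<'E'
from h import *
c=cam('wrist')
a=np.radians(-25)
for r,n in ((190,1),(190,11),(162,1)):
    for w in(-14,14):print(r,n,w,proj(c,[[.602-r/1e3*np.sin(a)+n/1e3*np.cos(a),.0925+w/1e3,.08+r/1e3*np.cos(a)+n/1e3*np.sin(a)]]))
print('rel table mm: th,x,y,z')
f=lambda th:np.array([-176*np.sin(th)+6*np.cos(th),0,176*np.cos(th)+6*np.sin(th)])
p0=f(a)
for d in range(-25,91,5):
    q=f(np.radians(d))-p0;print(d,round(q[0]*.999),round(-q[0]*.045),round(q[2]))
E
```

```text
190 1 -14 [[223.75300111 275.63666567]]
190 1 14 [[283.55358602 273.05473525]]
190 11 -14 [[226.03457377 286.99385531]]
190 11 14 [[283.09247437 284.56194964]]
162 1 -14 [[226.58889695 230.16050658]]
162 1 14 [[278.56231534 227.80253751]]
rel table mm: th,x,y,z
-25 0 0 0
-20 -14 1 6
-15 -28 1 11
-10 -43 2 15
-5 -58 3 18
0 -74 3 19
5 -89 4 19
10 -104 5 17
15 -119 5 15
20 -134 6 10
25 -149 7 5
30 -162 7 -2
35 -176 8 -9
40 -188 8 -18
45 -200 9 -28
50 -211 9 -39
55 -220 10 -51
60 -229 10 -64
65 -237 11 -77
70 -243 11 -91
75 -248 11 -106
80 -252 11 -121
85 -254 11 -136
90 -256 12 -151
```

>>> step_arm --commands '[{"hand": 0.3,"translation": [-2,0,-2],"turn": 0},{"hand": 0,"translation": [-2,0,-2],"turn": 0},{"hand": 0,"translation": [-2,0,-2],"turn": 0},{"hand": 0,"translation": [-2,0,-2],"turn": 0},{"hand": 0,"translation": [-6,0,0],"turn": 0},{"hand": 0,"translation": [-11,1,2],"turn": 0},{"hand": 0,"translation": [-16,1,4],"turn": 0},{"hand": 0,"translation": [-23,1,7],"turn": 0}]'

```text
t: 14.0
eef_pos: [0.6584, 0.0943, 0.2373]
orientation: [0.024, 1.0, 0.001, 0.0]
ft_force: [3.3, 8.2, -3.5]
opening: 0.319
gripper_force: 25.3
```

>>> step_arm --commands '[{"hand": 0,"translation": [-7,0,2],"turn": 0},{"hand": 0,"translation": [-14,1,4],"turn": 0},{"hand": 0,"translation": [-22,1,6],"turn": 0},{"hand": 0,"translation": [-29,1,8],"turn": 0},{"hand": 0,"translation": [-37,2,9],"turn": 0},{"hand": 0,"translation": [-44,2,10],"turn": 0},{"hand": 0,"translation": [-52,2,10],"turn": 0},{"hand": 0,"translation": [-60,3,10],"turn": 0}]'

```text
t: 14.8
eef_pos: [0.5981, 0.0971, 0.2474]
orientation: [0.024, 1.0, 0.001, 0.0]
ft_force: [3.1, 3.2, -0.8]
opening: 0.322
gripper_force: 25.1
```

>>> step_arm --commands '[{"hand": 0,"translation": [-6,0,0],"turn": 0},{"hand": 0,"translation": [-14,1,-1],"turn": 0},{"hand": 0,"translation": [-21,1,-2],"turn": 0},{"hand": 0,"translation": [-29,1,-3],"turn": 0},{"hand": 0,"translation": [-36,1,-4],"turn": 0},{"hand": 0,"translation": [-43,2,-6],"turn": 0},{"hand": 0,"translation": [-51,2,-9],"turn": 0},{"hand": 0,"translation": [-58,2,-11],"turn": 0}]'

```text
t: 15.6
eef_pos: [0.5401, 0.0997, 0.2372]
orientation: [0.024, 1.0, 0.001, 0.001]
ft_force: [1.9, 13.7, 4.0]
opening: 0.317
gripper_force: 24.7
```

>>> step_arm --commands '[{"hand": 0,"translation": [-8,1,-3],"turn": 0},{"hand": 0,"translation": [-15,1,-6],"turn": 0},{"hand": 0,"translation": [-21,1,-10],"turn": 0},{"hand": 0,"translation": [-28,2,-13],"turn": 0},{"hand": 0,"translation": [-35,2,-17],"turn": 0},{"hand": 0,"translation": [-41,2,-21],"turn": 0},{"hand": 0,"translation": [-47,2,-26],"turn": 0},{"hand": 0,"translation": [-53,2,-31],"turn": 0}]'

```text
t: 16.4
eef_pos: [0.4868, 0.1021, 0.2067]
orientation: [0.024, 1.0, 0.002, 0.001]
ft_force: [-4.7, 18.9, 10.0]
opening: 0.319
gripper_force: 26.6
```

>>> step_arm --commands '[{"hand": 0,"translation": [-3,2,-3],"turn": 0},{"hand": 0,"translation": [-7,3,-6],"turn": 0},{"hand": 0,"translation": [-12,3,-11],"turn": 0},{"hand": 0,"translation": [-17,3,-16],"turn": 0},{"hand": 0,"translation": [-22,3,-22],"turn": 0},{"hand": 0,"translation": [-26,3,-28],"turn": 0},{"hand": 0,"translation": [-31,3,-35],"turn": 0},{"hand": 0,"translation": [-35,3,-41],"turn": 0}]'

```text
t: 17.2
eef_pos: [0.4513, 0.1039, 0.1648]
orientation: [0.024, 1.0, 0.001, -0.001]
ft_force: [-6.4, 7.3, 6.4]
opening: 0.318
gripper_force: 32.8
```

>>> step_arm --commands '[{"hand": 0,"translation": [-4,0,-6],"turn": 0},{"hand": 0,"translation": [-8,0,-13],"turn": 0},{"hand": 0,"translation": [-11,0,-20],"turn": 0},{"hand": 0,"translation": [-14,0,-27],"turn": 0},{"hand": 0,"translation": [-17,0,-34],"turn": 0},{"hand": 0,"translation": [-19,1,-42],"turn": 0},{"hand": 0,"translation": [-21,1,-49],"turn": 0},{"hand": 0,"translation": [-22,1,-54],"turn": 0}]'

```text
t: 18.0
eef_pos: [0.4288, 0.1049, 0.1097]
orientation: [0.024, 1.0, 0.0, -0.002]
ft_force: [-12.9, 7.1, 4.9]
opening: 0.321
gripper_force: 38.9
```

>>> step_arm --commands '[{"hand": 0,"translation": [-3,0,-5],"turn": 0},{"hand": 0,"translation": [-5,0,-10],"turn": 0},{"hand": 0,"translation": [-6,0,-15],"turn": 0},{"hand": 0,"translation": [-7,0,-20],"turn": 0},{"hand": 0,"translation": [-7,0,-24],"turn": 0},{"hand": 0,"translation": [-7,0,-27],"turn": 0},{"hand": 0,"translation": [-7,0,-30],"turn": 0},{"hand": 0,"translation": [-7,0,-31],"turn": 0}]'

```text
t: 18.8
eef_pos: [0.4221, 0.1052, 0.0786]
orientation: [0.024, 1.0, 0.001, -0.001]
ft_force: [-10.0, 10.9, 2.4]
opening: 0.323
gripper_force: 38.6
```

>>> step_arm --commands '[{"hand": 0,"translation": [0,0,0],"turn": 0},{"hand": 0.3,"translation": [0,0,0],"turn": 0},{"hand": 0.6,"translation": [0,0,0],"turn": 0},{"hand": 0.6,"translation": [0,0,0],"turn": 0},{"hand": 0.6,"translation": [0,0,10],"turn": 0},{"hand": 0.8,"translation": [-10,0,30],"turn": 0},{"hand": 1,"translation": [-20,0,60],"turn": 0},{"hand": 1,"translation": [-20,0,100],"turn": 0}]'

```text
t: 19.6
eef_pos: [0.402, 0.1042, 0.1801]
orientation: [0.024, 1.0, -0.0, -0.001]
ft_force: [1.1, -0.6, 0.7]
opening: 0.997
gripper_force: 0.0
```

>>> step_arm --commands '[{"hand": 1,"translation": [0,-5,40],"turn": 0},{"hand": 1,"translation": [0,-15,80],"turn": 0},{"hand": 1,"translation": [10,-25,110],"turn": 0},{"hand": 1,"translation": [20,-40,125],"turn": 0},{"hand": 1,"translation": [25,-60,130],"turn": 0},{"hand": 1,"translation": [30,-75,130],"turn": 0},{"hand": 1,"translation": [30,-80,130],"turn": 0},{"hand": 1,"translation": [30,-80,130],"turn": 0}]'

```text
t: 20.4
eef_pos: [0.4331, 0.0241, 0.3096]
orientation: [0.025, 1.0, -0.0, -0.0]
ft_force: [-0.5, 0.1, 0.2]
opening: 1.001
gripper_force: 0.0
```

```bash
python3 - <<'E'
from h import *
im,c=grab('wrist','w5.png');s=manip.read_state();print(s['eef_pos'],s['t'],s['ft_force'])
grab('top','t5.png');grab('scene','s5.png')
a=cv2.imread('pics/w5.png');b=cv2.imread('pics/s5.png')
cv2.imwrite('pics/w5c.png',np.hstack([a[:,:],b[80:280,190:440].repeat(1,0) if 0 else cv2.resize(b[130:330,190:340],(288,384))]))
E
```

```text
[0.43311596 0.02457346 0.30952233] 20.45 [0.21467383 0.00756485 0.57203859]
```

View pics/w5c.png

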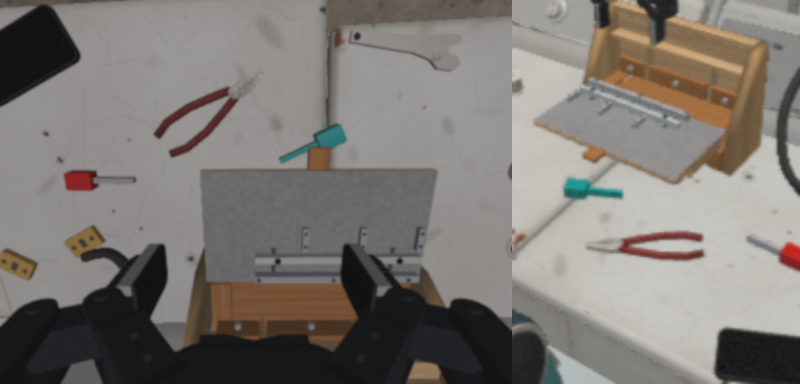

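The flap is down level. In the wrist view the fence is at rows 256-262 and the rail at 275-281, their right ends at column 255, with bay stops at columns 306, 363 and 420. The gauge is at (81,181) with its blade tip at (135,180).

```bash
python3 - <<'E'
from h import *
np.set_printoptions(precision=4,suppress=True)
c=cam('wrist');t=cam('top')
for fn,c in(('w5',c),('t5',t)):
    im=cv2.imread(f'pics/{fn}.png');hsv=cv2.cvtColor(im,cv2.COLOR_BGR2HSV)
    for n,lo,hi,z in [('red',(0,170,110),(6,255,255),.024),('brass',(15,110,100),(28,255,255),.012)]:
        m=cv2.inRange(hsv,lo,hi)
        if fn=='t5': m[:,:280]=0
        else: m[:,200:]=0
        for k in cv2.findContours(m,0,1)[0]:
            if cv2.contourArea(k)<30: continue
            r=cv2.minAreaRect(k);p=ray(c,[r[0]],z)[0];bx=ray(c,cv2.boxPoints(r),z)
            e1,e2=bx[1]-bx[0],bx[2]-bx[1];e=e1 if np.linalg.norm(e1)>np.linalg.norm(e2) else e2
            print(fn,n,r[0],p,np.linalg.norm(e1),np.linalg.norm(e2),'yaw',np.degrees(np.arctan2(e[1],e[0])))
c=cam('wrist')
print('blade tip',ray(c,[(135,180)],.016))
yaw=np.radians(-2.6);Rz=np.array([[np.cos(yaw),-np.sin(yaw)],[np.sin(yaw),np.cos(yaw)]])
o=np.array([.652,.095])
for n,p in dict(slot=(-.072,-.080,.092),railR=(-.068,-.08,.106),railL=(-.068,.14,.106),edgeR=(-.21,-.149,.092),edgeL=(-.21,.149,.092),stop1=(-.103,.14,.102)).items():
    w=np.r_[o+Rz@np.array(p[:2]),p[2]];print(n,w,proj(c,[w]))
a=cv2.imread('pics/w5.png')
cv2.imwrite('pics/w5d.png',cv2.resize(a[160:295,195:445],(800,432),interpolation=2))
E
```

```text
w5 red (78.5, 180.5) [ 0.4554 -0.2373  0.024 ] 0.03695697330243882 0.02333697564714981 yaw 87.20224933694125
w5 brass (14.78284740447998, 264.9653625488281) [ 0.5974 -0.3832  0.012 ] 0.03271698570854435 0.054217286409781594 yaw 56.53782117455505
w5 brass (83.34615325927734, 242.2307891845703) [ 0.5615 -0.2596  0.012 ] 0.056854467852769326 0.03204850966960344 yaw 116.57931028622556
t5 brass (332.10003662109375, 183.20001220703125) [ 0.5625 -0.264   0.012 ] 0.052104752342033725 0.029293483034451902 yaw -64.20983120389766
t5 brass (363.6123962402344, 173.3202362060547) [ 0.5992 -0.3868  0.012 ] 0.03113419677250151 0.05170050840807874 yaw -123.23326590740109
blade tip [[ 0.4607 -0.1565  0.016 ]]
slot [0.5764 0.0183 0.092 ] [[253.8982 269.217 ]]
railR [0.5804 0.0182 0.106 ] [[253.9139 277.488 ]]
railL [0.5904 0.2379 0.106 ] [[418.9321 276.9935]]
edgeR [ 0.4355 -0.0443  0.092 ] [[197.9344 171.2145]]
edgeL [0.449  0.2534 0.092 ] [[438.2173 170.4028]]
stop1 [0.5555 0.2395 0.102 ] [[421.5093 251.9338]]
```

View pics/w5d.png

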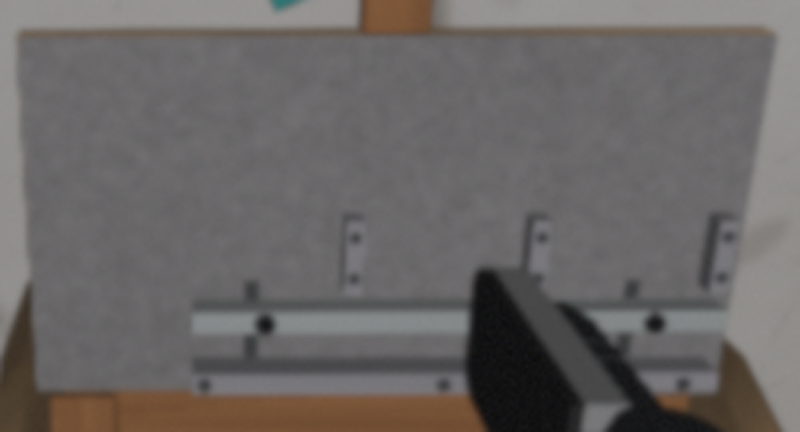

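>>> step_arm --commands '[{"hand": 1,"translation": [0,-15,0],"turn": -8},{"hand": 1,"translation": [0,-50,0],"turn": -16},{"hand": 1,"translation": [5,-90,0],"turn": -24},{"hand": 1,"translation": [10,-130,0],"turn": -32},{"hand": 1,"translation": [15,-170,0],"turn": -40},{"hand": 1,"translation": [20,-210,0],"turn": -48},{"hand": 1,"translation": [22,-245,0],"turn": -56},{"hand": 1,"translation": [22,-260,0],"turn": -64}]'

```text
t: 21.35
eef_pos: [0.4554, -0.2373, 0.3088]
orientation: [0.553, 0.833, -0.0, -0.0]
ft_force: [0.6, 0.4, -0.2]
opening: 1.002
gripper_force: 0.0
```

>>> step_arm --commands '[{"hand": 1,"translation": [0,-4,-15],"turn": -8},{"hand": 1,"translation": [0,-4,-45],"turn": -16},{"hand": 1,"translation": [0,-4,-85],"turn": -24},{"hand": 1,"translation": [0,-4,-125],"turn": -26},{"hand": 1,"translation": [0,-4,-155],"turn": -26},{"hand": 1,"translation": [0,-4,-165],"turn": -26},{"hand": 1,"translation": [0,-4,-170],"turn": -26},{"hand": 1,"translation": [0,-4,-170],"turn": -26}]'

```text
t: 22.15
eef_pos: [0.4558, -0.2394, 0.1402]
orientation: [0.724, 0.69, 0.0, 0.0]
ft_force: [0.5, 0.1, 0.8]
opening: 1.002
gripper_force: 0.0
```

```bash
cat >> h.py <<'E'
def blobs(im,c,lo,hi,z,amin=100):
    hsv=cv2.cvtColor(im,cv2.COLOR_RGB2HSV);m=cv2.inRange(hsv,lo,hi);m=cv2.morphologyEx(m,cv2.MORPH_CLOSE,np.ones((9,9)))
    for k in cv2.findContours(m,0,1)[0]:
        if cv2.contourArea(k)<amin: continue
        pts=ray(c,k.reshape(-1,2),z)[:,:2]*1000
        r=cv2.minAreaRect(pts.astype(np.float32));b=cv2.boxPoints(r);e1,e2=b[1]-b[0],b[2]-b[1]
        e=e1 if np.linalg.norm(e1)>np.linalg.norm(e2) else e2
        u=k.reshape(-1,2)
        print(np.round(r[0],1),np.round(r[1],1),'long yaw',round(np.degrees(np.arctan2(e[1],e[0]))%180,1),'px',u.min(0),u.max(0))
E
python3 - <<'E'
from h import *
im,c=grab('wrist','w6.png');s=manip.read_state();print(s['eef_pos'],R.from_quat(s['orientation']).as_matrix()[:,1],s['t'],s['qpos'][5])
blobs(im,c,(0,170,90),(6,255,255),.024)
E
```

```text
[ 0.45597156 -0.23962481  0.14081878] [ 0.99882146 -0.04851252  0.00149098] 22.2 -0.48486824356158165
[ 457.1 -239.8] [37.8 24.5] long yaw 86.6 px [243 168] [270 208]
```

View pics/w6.png

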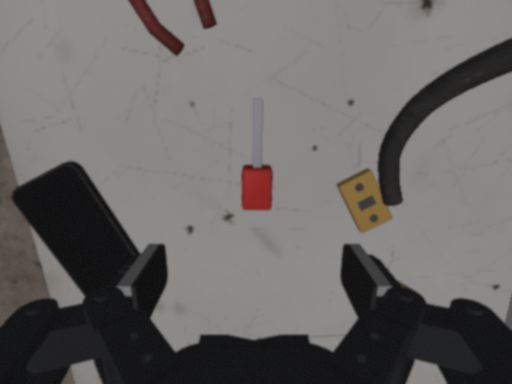

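The gauge handle is at (257,188), blade up to (258,98). The reader is well left and clear. Descending on it.

>>> step_arm --commands '[{"hand": 0.7,"translation": [1,0,-30],"turn": 0},{"hand": 0.6,"translation": [1,0,-65],"turn": 0},{"hand": 0.6,"translation": [1,0,-100],"turn": 0},{"hand": 0.6,"translation": [1,0,-125],"turn": 0},{"hand": 0.6,"translation": [1,0,-135],"turn": 0},{"hand": 0.6,"translation": [1,0,-136],"turn": 0},{"hand": 0.3,"translation": [1,0,-136],"turn": 0},{"hand": 0,"translation": [1,0,-136],"turn": 0}]' --grip_force 40

```text
t: 23.0
eef_pos: [0.4574, -0.2401, 0.0054]
orientation: [0.724, 0.69, 0.0, 0.001]
ft_force: [1.0, -0.6, -0.2]
opening: 0.316
gripper_force: 39.5
```

>>> step_arm --commands '[{"hand": 0,"translation": [0,0,0],"turn": 0},{"hand": 0,"translation": [0,0,0],"turn": 0},{"hand": 0,"translation": [0,0,0],"turn": 0},{"hand": 0,"translation": [0,0,15],"turn": 0},{"hand": 0,"translation": [0,0,50],"turn": 0},{"hand": 0,"translation": [0,0,90],"turn": 0},{"hand": 0,"translation": [0,0,125],"turn": 0},{"hand": 0,"translation": [0,0,140],"turn": 0}]'

```text
t: 23.8
eef_pos: [0.4572, -0.24, 0.1483]
orientation: [0.724, 0.69, 0.001, 0.003]
ft_force: [0.5, 0.3, -1.2]
opening: 0.315
gripper_force: 39.8
```

```bash
python3 - <<'E'
from h import *
im,c=grab('wrist','w7.png');s=manip.read_state();print(s['eef_pos'],R.from_quat(s['orientation']).as_matrix()[:,1],s['t'],s['opening'])
blobs(im,c,(0,170,90),(6,255,255),s['eef_pos'][2]+.020)
blobs(im,c,(15,110,100),(28,255,255),.012)
hsv=cv2.cvtColor(im,cv2.COLOR_RGB2HSV)
E
```

```text
[ 0.45752919 -0.24019823  0.14886737] [ 0.99878998 -0.04886937  0.00550949] 23.85 0.32071848361869526
[ 455.8 -238.1] [37.7 26.3] long yaw 87.0 px [225 228] [283 300]
[ 610.  -367.3] [13.4 34.6] long yaw 142.1 px [386 278] [413 300]
[ 561.5 -261.4] [33.2 55.5] long yaw 116.5 px [334 168] [385 227]
```

View pics/w7.png

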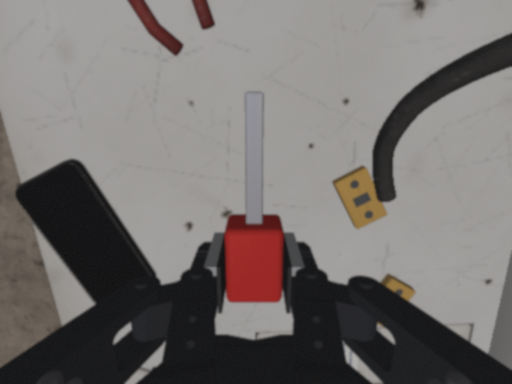

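The wrist view shows the gauge held squarely: handle columns 225-283, blade tip at (254,92). Next I'll measure the fence and rail edges from w5 numerically.

```bash
python3 - <<'E'
from h import *
np.set_printoptions(precision=1,suppress=True,linewidth=160)
im=cv2.imread('pics/w5.png');g=cv2.cvtColor(im,cv2.COLOR_BGR2GRAY).astype(float)
q=np.array([.0245,.9997,0,0]);c=cam('wrist',dict(orientation=q/np.linalg.norm(q),eef_pos=[.43312,.02457,.30952]))
p=g[244:290,285:300].mean(1);print(np.c_[np.arange(244,290),p].T.astype(int))
p=g[244:290,320:333].mean(1);print(p.astype(int))
r=g[257:262,240:270].mean(0);print('fence end',r.astype(int));r=g[277:281,240:270].mean(0);print('rail end',r.astype(int))
yaw=np.radians(-2.6);Rz=np.array([[np.cos(yaw),-np.sin(yaw)],[np.sin(yaw),np.cos(yaw)]]);o=np.array([.652,.095])
for gap in(13,15,17):
  for y in(0,40):
    for n,x,z in(('flapfoot fence',4-gap-10,0),('F front top',4-gap-10,12),('F back top',4-gap,12),('rail foot',4,0),('rail front top',4,14),('rail back top',14,14)):
        w=np.r_[o+Rz@np.array([-.072+x/1e3,-.08+y/1e3]),.092+z/1e3];print(gap,y,n,proj(c,[w])[0],end=';')
    print()
E
```

```text
[[244 245 246 247 248 249 250 251 252 253 254 255 256 257 258 259 260 261 262 263 264 265 266 267 268 269 270 271 272 273 274 275 276 277 278 279 280 281 282
  283 284 285 286 287 288 289]
 [106 105 105 105 105 104 104 104 102  95  87  84  92 111 128 136 137 137 136 131 119 109 106 105 104 103 101  92  81  74  72  76  88 105 116 119 119 120 116
  105  95  93  92  90  88  88]]
[105 106 106 106 107 106 105 104 100  92  85  85  95 115 130 135 136 135 133 127 115 107 105 104 105 105 101  91  80  73  72  78  91 106 113 113 112 114 113
 104  95  92  91  89  88  88]
fence end [105 104 102 100  99  99 100 100 100  99 100 102 102 103 107 119 126 128 128 128 128 128 128 128 128 128 128 129 129 128]
rail end [102 102 103 103 102 102 103 103 104 104 104 104 104 104 105 107 103  91  82  82  94 108 113 115 115 115 115 115 115 116]
13 0 flapfoot fence [255.2 256. ];13 0 F front top [255.3 260.5];13 0 F back top [255.3 267.2];13 0 rail foot [255.3 271. ];13 0 rail front top [255.3 276.7];13 0 rail back top [255.4 283.2];
13 40 flapfoot fence [284.7 255.9];13 40 F front top [285.7 260.4];13 40 F back
[... 198 characters left out ...]
p [255.3 265.9];15 0 rail foot [255.3 271. ];15 0 rail front top [255.3 276.7];15 0 rail back top [255.4 283.2];
15 40 flapfoot fence [284.8 254.6];15 40 F front top [285.7 259.1];15 40 F back top [285.5 265.8];15 40 rail foot [284.3 270.9];15 40 rail front top [285.3 276.6];15 40 rail back top [285.1 283.1];
17 0 flapfoot fence [255.2 253.4];17 0 F front top [255.3 257.8];17 0 F back top [255.3 264.6];17 0 rail foot [255.3 271. ];17 0 rail front top [255.3 276.7];17 0 rail back top [255.4 283.2];
17 40 flapfoot fence [284.8 253.3];17 40 F front top [285.7 257.7];17 40 F back top [285.5 264.5];17 40 rail foot [284.3 270.9];17 40 rail front top [285.3 276.6];17 40 rail back top [285.1 283.1];
```

>>> step_arm --commands '[{"hand": 0,"translation": [5,15,5],"turn": 0},{"hand": 0,"translation": [15,50,10],"turn": 0},{"hand": 0,"translation": [30,90,10],"turn": 0},{"hand": 0,"translation": [50,130,10],"turn": 0},{"hand": 0,"translation": [75,170,10],"turn": 0},{"hand": 0,"translation": [100,205,10],"turn": 0},{"hand": 0,"translation": [112,225,10],"turn": 0},{"hand": 0,"translation": [114,230,10],"turn": 0}]'

```text
t: 24.65
eef_pos: [0.5708, -0.0073, 0.1517]
orientation: [0.723, 0.69, -0.001, -0.001]
ft_force: [0.0, -0.4, -1.3]
opening: 0.318
gripper_force: 39.8
```

>>> step_arm --commands '[{"hand": 0,"translation": [0,0,-5],"turn": 0},{"hand": 0,"translation": [0,0,-15],"turn": 0},{"hand": 0,"translation": [0,0,-25],"turn": 0},{"hand": 0,"translation": [0,0,-30],"turn": 0},{"hand": 0,"translation": [0,0,-30],"turn": 0},{"hand": 0,"translation": [0,0,-30],"turn": 0},{"hand": 0,"translation": [0,0,-30],"turn": 0},{"hand": 0,"translation": [0,0,-30],"turn": 0}]'

```text
t: 25.45
eef_pos: [0.5705, -0.0096, 0.1237]
orientation: [0.724, 0.69, 0.0, 0.0]
ft_force: [-0.3, -0.6, -1.1]
opening: 0.317
gripper_force: 39.8
```

```bash
python3 - <<'E'
from h import *
im,c=grab('wrist','w8.png');s=manip.read_state();print(s['eef_pos'],R.from_quat(s['orientation']).as_matrix()[:,1],s['t'],s['opening'])
z=s['eef_pos'][2]
yaw=np.radians(-2.6);Rz=np.array([[np.cos(yaw),-np.sin(yaw)],[np.sin(yaw),np.cos(yaw)]]);o=np.array([.652,.095])
for y in(55,75,95):
    for n,x,zz in(('Ffoot',-23.5,0),('Fft',-23.5,12),('Fbt',-13.5,12),('rail foot',4,0),('rail ft',4,14),('rail bt',14,14)):
        w=np.r_[o+Rz@np.array([-.072+x/1e3,-.08+y/1e3]),.092+zz/1e3];print(y,n,np.round(proj(c,[w])[0],1),end=';')
    print()
for L in(0,30,60):
  for dx in(-4,4):
    t=s['eef_pos']+np.array([dx/1e3+.0489*(20.5+L)/1e3,(20.5+L)/1e3,.0106]);print('blade',L,dx,proj(c,[t])[0])
g=cv2.cvtColor(im,cv2.COLOR_RGB2GRAY)
for r in(20,40,60,80,100,120,150): print(r,g[r-1:r+2,190:330].mean(0).astype(int)[::2])
cv2.imwrite('pics/w8c.png',cv2.resize(cv2.cvtColor(im,cv2.COLOR_RGB2BGR)[:310,130:400],None,fx=1.9,fy=1.9,interpolation=2))
E
```

```text
[ 0.57052226 -0.00952749  0.12366602] [ 9.98803123e-01 -4.89085334e-02  5.26209962e-04] 25.5 0.3143701095785158
55 Ffoot [221.4  85.6];55 Fft [219.   84.3];55 Fbt [238.5  84.2];55 rail foot [271.1  85.4];55 rail ft [272.7  83.8];55 rail bt [292.4  83.8];
75 Ffoot [220.1  45.9];75 Fft [217.5  41.4];75 Fbt [237.7  41.3];75 rail foot [271.6  45.6];75 rail ft [273.3  40.3];75 rail bt [293.8  40.2];
95 Ffoot [218.7   3.1];95 Fft [215.9  -5.1];95 Fbt [236.9  -5.2];95 rail foot [272.2   2.8];95 rail ft [274.   -6.8];95 rail bt [295.3  -6.9];
blade 0 -4 [248.16930866 219.88474531]
blade 0 4 [264.89494321 219.11123514]
blade 30 -4 [247.78238345 157.56519877]
blade 30 4 [265.59954587 156.69119336]
blade 60 -4 [247.34146015  86.54853062]
blade 60 4 [266.40256508  85.55252782]
20 [142 143 143 143 142 142 142 143 142 142 142 142 146 184 194 194 191 190
 192 192 190 184 143 120 137 139 140 141 142 143 142 142 142 142 142 142
 141 141 140 137 123 126 158 160 160 163 162 160 159 160 158 138 140 140
 139 136 120 115 116 116 116 115 113 113 117 119 120 123 126 127]
40 [140 142 144 143 143 141 140 140 
[... 994 characters left out ...]
 121 150 163 163 163 163 163 162 161 158 135 138 140 141
 135 115 116 118 118 117 115 113 114 114 113 120 128 127 125 120]
120 [141 142 140 139 138 136 136 137 138 138 139 140 141 144 157 191 198 197
 196 195 194 193 186 144 127 138 140 142 158 174 174 172 172 173 174 171
 144 134 138 133 119 156 165 164 164 164 163 161 161 149 132 137 139 139
 127 116 118 119 118 117 115 114 115 114 118 126 127 125 122 120]
150 [141 141 141 140 140 141 138 135 135 136 139 139 138 137 139 174 198 199
 198 196 195 194 191 161 118 133 136 136 151 169 170 169 170 169 170 168
 140 136 137 131 120 159 165 165 164 164 163 161 160 139 140 140 141 135
 117 117 119 120 118 116 115 117 116 116 118 122 124 121 120 119]
```

>>> step_arm --commands '[{"hand": 0,"translation": [0,0,-6],"turn": 0},{"hand": 0,"translation": [0,0,-12],"turn": 0},{"hand": 0,"translation": [0,0,-18],"turn": 0},{"hand": 0,"translation": [0,0,-23],"turn": 0},{"hand": 0,"translation": [0,0,-25],"turn": 0},{"hand": 0,"translation": [0,0,-25],"turn": 0},{"hand": 0,"translation": [0,2,-25],"turn": 0},{"hand": 0,"translation": [0,5,-25],"turn": 0}]'

```text
t: 26.3
eef_pos: [0.5705, -0.0044, 0.0985]
orientation: [0.724, 0.69, 0.0, 0.0]
ft_force: [-0.1, -0.5, -0.6]
opening: 0.317
gripper_force: 39.8
```

>>> step_arm --commands '[{"hand": 0,"translation": [0,1,0],"turn": 0},{"hand": 0,"translation": [0,2,0],"turn": 0},{"hand": 0,"translation": [0,3,0],"turn": 0},{"hand": 0,"translation": [0,3,0],"turn": 0},{"hand": 0,"translation": [0,4,0],"turn": 0},{"hand": 0,"translation": [0,4,0],"turn": 0},{"hand": 0,"translation": [0,4,0],"turn": 0},{"hand": 0,"translation": [0,4,0],"turn": 0}]'

```text
t: 27.1
eef_pos: [0.5704, -0.0005, 0.0983]
orientation: [0.724, 0.69, -0.0, -0.0]
ft_force: [-0.6, 0.4, -0.3]
opening: 0.322
gripper_force: 39.8
```

>>> step_arm --commands '[{"hand": 0,"translation": [0,1,0],"turn": 0},{"hand": 0,"translation": [0,1,0],"turn": 0},{"hand": 0,"translation": [0,2,0],"turn": 0},{"hand": 0,"translation": [0,2,0],"turn": 0},{"hand": 0,"translation": [0,2,0],"turn": 0},{"hand": 0,"translation": [0,3,0],"turn": 0},{"hand": 0,"translation": [0,3,0],"turn": 0},{"hand": 0,"translation": [0,3,0],"turn": 0}]'

```text
t: 27.9
eef_pos: [0.5704, 0.0002, 0.0985]
orientation: [0.724, 0.689, -0.002, 0.002]
ft_force: [-1.6, -19.5, -0.7]
opening: 0.314
gripper_force: 39.9
```

>>> step_arm --commands '[{"hand": 0,"translation": [0,-2,0],"turn": 0},{"hand": 0,"translation": [0,-2,0],"turn": 0},{"hand": 0,"translation": [1,-2,0],"turn": 0},{"hand": 0,"translation": [2,-2,0],"turn": 0},{"hand": 0,"translation": [3,-2,0],"turn": 0},{"hand": 0,"translation": [4,-2,0],"turn": 0},{"hand": 0,"translation": [4,-2,0],"turn": 0},{"hand": 0,"translation": [4,-2,0],"turn": 0}]'

```text
t: 28.7
eef_pos: [0.5742, -0.0001, 0.0983]
orientation: [0.724, 0.69, -0.001, 0.0]
ft_force: [-1.7, -8.4, -0.3]
opening: 0.317
gripper_force: 39.9
```

>>> step_arm --commands '[{"hand": 0,"translation": [0,0,0],"turn": 0},{"hand": 0,"translation": [1,0,0],"turn": 0},{"hand": 0,"translation": [1,0,0],"turn": 0},{"hand": 0,"translation": [1,0,0],"turn": 0},{"hand": 0,"translation": [2,0,0],"turn": 0},{"hand": 0,"translation": [2,0,0],"turn": 0},{"hand": 0,"translation": [2,0,0],"turn": 0},{"hand": 0,"translation": [2,0,0],"turn": 0}]'

```text
t: 29.5
eef_pos: [0.576, -0.0002, 0.0983]
orientation: [0.724, 0.69, -0.001, 0.0]
ft_force: [-4.9, -8.6, 1.0]
opening: 0.316
gripper_force: 40.1
```

>>> step_arm --commands '[{"hand": 0,"translation": [1,0,0],"turn": 0},{"hand": 0,"translation": [1,0,0],"turn": 0},{"hand": 0,"translation": [1,0,-1],"turn": 0},{"hand": 0,"translation": [1,0,-1],"turn": 0},{"hand": 0,"translation": [1,0,-2],"turn": 0},{"hand": 0,"translation": [1,0,-2],"turn": 0},{"hand": 0,"translation": [1,0,-2],"turn": 0},{"hand": 0,"translation": [1,0,-2],"turn": 0}]'

```text
t: 30.3
eef_pos: [0.5763, -0.0003, 0.0973]
orientation: [0.724, 0.69, -0.002, -0.0]
ft_force: [-19.8, -10.0, 15.9]
opening: 0.318
gripper_force: 42.0
```

>>> step_arm --commands '[{"hand": 0,"translation": [-1,-1,2],"turn": 0},{"hand": 0.4,"translation": [-1,-1,2],"turn": 0},{"hand": 0.55,"translation": [-1,-1,2],"turn": 0},{"hand": 0.55,"translation": [-1,-1,2],"turn": 0},{"hand": 0.55,"translation": [-1,-1,5],"turn": 0},{"hand": 0.55,"translation": [-1,-1,30],"turn": 0},{"hand": 0.55,"translation": [-1,-1,60],"turn": 0},{"hand": 0.4,"translation": [-10,15,80],"turn": 0}]'

```text
t: 31.1
eef_pos: [0.5681, 0.0147, 0.1783]
orientation: [0.725, 0.689, 0.0, 0.001]
ft_force: [-0.5, 1.4, 0.3]
opening: 0.406
gripper_force: 0.0
```

>>> step_arm --commands '[{"hand": 0,"translation": [-15,30,0],"turn": 0},{"hand": 0,"translation": [-30,70,0],"turn": 0},{"hand": 0,"translation": [-45,105,0],"turn": 0},{"hand": 0,"translation": [-45,111,0],"turn": 0},{"hand": 0,"translation": [-45,111,-25],"turn": 0},{"hand": 0,"translation": [-45,111,-50],"turn": 0},{"hand": 0,"translation": [-45,111,-70],"turn": 0},{"hand": 0,"translation": [-45,111,-80],"turn": 0}]'

```text
t: 31.9
eef_pos: [0.522, 0.1261, 0.0946]
orientation: [0.724, 0.69, -0.001, -0.0]
ft_force: [-0.2, -0.5, 0.2]
opening: 0.001
gripper_force: 0.0
```

```bash
python3 - <<'E'
from h import *
s=manip.read_state();print(s['eef_pos'],s['ft_force'],s['opening'],s['t'])
E
```

```text
[0.5219619  0.12611    0.09459855] [-0.24607118 -0.54956213  0.20059446] 0.0006564940587447491 31.9
```

>>> step_arm --commands '[{"hand": 0,"translation": [4,0,0],"turn": 0},{"hand": 0,"translation": [9,0,0],"turn": 0},{"hand": 0,"translation": [13,-1,0],"turn": 0},{"hand": 0,"translation": [17,-1,0],"turn": 0},{"hand": 0,"translation": [20,-1,0],"turn": 0},{"hand": 0,"translation": [22,-1,0],"turn": 0},{"hand": 0,"translation": [24,-1,0],"turn": 0},{"hand": 0,"translation": [26,-1,0],"turn": 0}]'

```text
t: 32.7
eef_pos: [0.5485, 0.1255, 0.0963]
orientation: [0.724, 0.69, -0.0, -0.0]
ft_force: [-0.9, -0.4, 0.4]
opening: -0.0
gripper_force: 0.0
```

>>> step_arm --commands '[{"hand": 0,"translation": [1,0,0],"turn": 0},{"hand": 0,"translation": [2,0,0],"turn": 0},{"hand": 0,"translation": [3,0,0],"turn": 0},{"hand": 0,"translation": [4,0,0],"turn": 0},{"hand": 0,"translation": [4,0,0],"turn": 0},{"hand": 0,"translation": [5,0,0],"turn": 0},{"hand": 0,"translation": [5,0,0],"turn": 0},{"hand": 0,"translation": [5,0,0],"turn": 0}]'

```text
t: 33.5
eef_pos: [0.5534, 0.1255, 0.0963]
orientation: [0.724, 0.69, -0.0, 0.0]
ft_force: [-0.2, -1.1, 0.0]
opening: -0.0
gripper_force: 0.5
```

>>> step_arm --commands '[{"hand": 0,"translation": [1,0,0],"turn": 0},{"hand": 0,"translation": [2,0,0],"turn": 0},{"hand": 0,"translation": [3,0,0],"turn": 0},{"hand": 0,"translation": [4,0,0],"turn": 0},{"hand": 0,"translation": [5,0,0],"turn": 0},{"hand": 0,"translation": [6,0,0],"turn": 0},{"hand": 0,"translation": [6,0,0],"turn": 0},{"hand": 0,"translation": [6,0,0],"turn": 0}]'

```text
t: 34.3
eef_pos: [0.5572, 0.1254, 0.096]
orientation: [0.724, 0.69, -0.002, -0.002]
ft_force: [-26.0, -2.3, 11.3]
opening: -0.002
gripper_force: 13.9
```

>>> step_arm --commands '[{"hand": 0,"translation": [1,0,0],"turn": 0},{"hand": 0,"translation": [2,0,0],"turn": 0},{"hand": 0,"translation": [3,0,0],"turn": 0},{"hand": 0,"translation": [3,0,0],"turn": 0},{"hand": 0,"translation": [4,0,0],"turn": 0},{"hand": 0,"translation": [4,0,0],"turn": 0},{"hand": 0,"translation": [4,0,0],"turn": 0},{"hand": 0,"translation": [4,0,0],"turn": 0}]'

```text
t: 35.1
eef_pos: [0.5584, 0.1255, 0.0956]
orientation: [0.724, 0.69, -0.005, -0.004]
ft_force: [-55.7, -3.4, 24.0]
opening: 0.001
gripper_force: 30.1
```

>>> step_arm --commands '[{"hand": 0,"translation": [-10,0,0],"turn": 0},{"hand": 0,"translation": [-20,0,0],"turn": 0},{"hand": 0,"translation": [-20,0,20],"turn": 0},{"hand": 0,"translation": [-20,0,60],"turn": 0},{"hand": 0.5,"translation": [-15,-10,100],"turn": 0},{"hand": 1,"translation": [-10,-20,140],"turn": 0},{"hand": 1,"translation": [-10,-30,180],"turn": 0},{"hand": 1,"translation": [-10,-30,200],"turn": 0}]'

```text
t: 35.9
eef_pos: [0.5539, 0.0947, 0.3004]
orientation: [0.724, 0.689, 0.002, 0.002]
ft_force: [-0.9, 0.2, 0.0]
opening: 0.682
gripper_force: 0.0
```

>>> step_arm --commands '[{"hand": 1,"translation": [0,0,0],"turn": 0},{"hand": 1,"translation": [0,0,0],"turn": 0},{"hand": 1,"translation": [0,0,0],"turn": 0},{"hand": 1,"translation": [0,0,0],"turn": 0},{"hand": 1,"translation": [0,0,0],"turn": 0},{"hand": 1,"translation": [0,0,0],"turn": 0},{"hand": 1,"translation": [0,0,0],"turn": 0},{"hand": 1,"translation": [0,0,0],"turn": 0}]'

```text
t: 36.7
eef_pos: [0.5534, 0.0955, 0.2962]
orientation: [0.724, 0.69, -0.0, -0.0]
ft_force: [0.4, -0.2, 0.3]
opening: 0.999
gripper_force: 0.0
```

```bash
python3 - <<'E'
from h import *
np.set_printoptions(linewidth=200,suppress=True)
im,c=grab('wrist','w9.png');s=manip.read_state();print(s['eef_pos'],s['orientation'],s['t'])
g=cv2.cvtColor(im,cv2.COLOR_RGB2GRAY)
yaw=np.radians(-2.6);Rz=np.array([[np.cos(yaw),-np.sin(yaw)],[np.sin(yaw),np.cos(yaw)]]);o=np.array([.652,.095])
for y in(-20,20,100,170):
    for n,x,zz in(('Fft',-14,12),('Fbt',-4,12),('rail ft',4,14),('rail bt',14,14)):
        w=np.r_[o+Rz@np.array([-.072+x/1e3,-.08+y/1e3]),.092+zz/1e3];p=proj(c,[w])[0];print(y,n,np.round(p,1),end=';')
    r=int(p[1]);print('row',r)
    if 0<r<383: print(np.c_[np.arange(220,310,2),g[r-1:r+2,220:310].mean(0).astype(int)[::2]].T)
blobs(im,c,(0,170,90),(6,255,255),.116,40)
E
```

```text
[0.55339808 0.09549018 0.2963116 ] [0.72418203 0.68960886 0.00002938 0.00002165] 36.75
-20 Fft [265.1 245.6];-20 Fbt [273.1 245.5];-20 rail ft [279.7 246.2];-20 rail bt [287.8 246.2];row 246
[[220 222 224 226 228 230 232 234 236 238 240 242 244 246 248 250 252 254 256 258 260 262 264 266 268 270 272 274 276 278 280 282 284 286 288 290 292 294 296 298 300 302 304 306 308]
 [118 118 117 118 117 117 117 118 119 118 117 114 114 114 117 117 116 118 118 116 116 116  95  73  77  77  77  77  76  76  75  75  75  73 104 113 113 102  97  92  89  89  87  86  89]]
20 Fft [265.4 215.5];20 Fbt [273.6 215.5];20 rail ft [280.4 216.1];20 rail bt [288.7 216.1];row 216
[[220 222 224 226 228 230 232 234 236 238 240 242 244 246 248 250 252 254 256 258 260 262 264 266 268 270 272 274 276 278 280 282 284 286 288 290 292 294 296 298 300 302 304 306 308]
 [122 123 123 120 119 119 119 123 123 120 118 119 122 123 121 120 119 118 119 123 124 122 129 158 160 158 142 127 136 135 135 136 136 135 117 115 106 100 100  99  99 100 100 101 102]]
100 Fft [265.9 149.3];100 Fbt [274.7 149.3];100 rail ft [282.  149.5];100 r
[... 228 characters left out ...]
5 122 123 125 126 126 125 124 125 127 125 123 123 124 121 122 123 121 121 120 146 162 162 161 134 122 120 107 122 132 127 134 123 120 114  99  99  98 101 105 107 105]]
170 Fft [266.4  83.4];170 Fbt [275.8  83.3];170 rail ft [283.6  83.2];170 rail bt [293.   83.1];row 83
[[220 222 224 226 228 230 232 234 236 238 240 242 244 246 248 250 252 254 256 258 260 262 264 266 268 270 272 274 276 278 280 282 284 286 288 290 292 294 296 298 300 302 304 306 308]
 [126 127 124 124 126 127 126 124 122 121 120 125 129 127 123 122 123 127 127 126 124 127 128 142 163 162 165 156 123 123 124 110 134 144 143 142 127 123 119 121 107  98 100  97 101]]
[574.5   1.4] [38.7 24.4] long yaw 87.9 px [266 233] [286 262]
```

```bash
python3 - <<'E'
from h import *
im=cv2.imread('pics/w9.png')
for n,a,b in(('fence',266,271),('blade',275,278),('rail',282,286)):
    print(n);print(im[222:242,a:b].mean(1).astype(int).tolist())
q=[0.72418203,0.68960886,0,0];c=cam('wrist',dict(orientation=q,eef_pos=[.553398,.09549,.29631]))
yaw=np.radians(-2.6);Rz=np.array([[np.cos(yaw),-np.sin(yaw)],[np.sin(yaw),np.cos(yaw)]]);o=np.array([.652,.095])
for x,y,z in((9,0,14),(-9,0,12),(-9,0,24),(9,0,24),(0,-40,24)):print(x,y,z,proj(c,[np.r_[o+Rz@np.array([-.072+x/1e3,-.08+y/1e3]),.092+z/1e3]]))
t,ct=grab('top','t9.png');blobs(t,ct,(15,110,100),(28,255,255),.012,20)
E
```

```text
fence
[[161, 159, 154], [161, 160, 155], [160, 159, 155], [160, 159, 154], [160, 159, 154], [159, 159, 154], [159, 158, 153], [156, 155, 151], [142, 141, 141], [106, 106, 118], [62, 62, 96], [32, 33, 90], [27, 29, 98], [32, 33, 118], [36, 37, 136], [38, 41, 147], [40, 42, 152], [41, 44, 154], [42, 44, 155], [41, 44, 154]]
blade
[[139, 134, 136], [138, 134, 135], [138, 134, 136], [138, 134, 135], [138, 134, 135], [137, 132, 134], [137, 132, 134], [137, 133, 134], [135, 131, 134], [127, 123, 129], [103, 100, 116], [68, 66, 102], [39, 39, 103], [32, 34, 122], [35, 38, 140], [38, 41, 151], [40, 43, 156], [40, 43, 158], [41, 43, 158], [40, 43, 158]]
rail
[[139, 135, 137], [139, 135, 137], [137, 133, 134], [126, 122, 123], [106, 102, 103], [87, 85, 85], [83, 80, 80], [91, 88, 90], [96, 93, 99], [80, 78, 97], [51, 50, 89], [30, 31, 89], [27, 28, 100], [31, 33, 121], [35, 36, 139], [37, 40, 149], [39, 41, 154], [39, 41, 155], [39, 41, 155], [38, 41, 155]]
9 0 14 [[284.11777532 231.36884365]]
-9 0 12 [[269.28859909 230.74815814]]
-9 0 24 [[269.80000298 234.90253438]]
9 0 24 [[284.9471059  234.84784071]]
0 -40 24 [[276.74570234 264.73942613]]
[ 563.  -262.7] [29.5 51. ] long yaw 118.2 px [325 178] [339 189]
[ 599.2 -386.7] [51.6 31.1] long yaw 56.8 px [357 167] [371 179]
[1056.  -479.3] [25.2 49.8] long yaw 111.4 px [378  55] [389  63]
[1075.3 -358. ] [130.1 133.9] long yaw 178.5 px [336  37] [369  70]
[1093.4 -176.1] [162.3 229.9] long yaw 165.2 px [290  26] [333  81]
[1130.3 -507.9] [195.6  94.7] long yaw 33.2 px [366  25] [403  61]
```

```bash
python3 - <<'E'
from h import *
t,s=cam('top'),cam('scene')
T=cv2.imread('pics/top0.png');S=cv2.imread('pics/scene0.png')
mt=(T.max(2)<75);ms=(S.max(2)<75).astype(np.uint8)
d=cv2.distanceTransform(ms,cv2.DIST_L2,3)
for v in range(125,184,4):
    for u0 in [np.where(mt[v,295:335])[0]]:
        if len(u0)<3: continue
        u=295+u0.mean()
        best=[]
        for z in np.arange(0,.3,.005):
            p=ray(t,[(u,v)],z);q=proj(s,p)[0].round().astype(int)
            if 0<=q[0]<512 and 0<=q[1]<384 and 320<q[0]<400: best.append((d[q[1],q[0]],z,p[0]))
        b=max(best,key=lambda a:a[0]);print(v,u,len(u0),'z',round(b[1],3),b[2].round(3),round(float(b[0]),1))
E
```

```text
125 308.0 5 z 0.205 [ 0.745 -0.15   0.205] 2.7
129 307.0 5 z 0.2 [ 0.732 -0.146  0.2  ] 2.3
133 306.0 5 z 0.195 [ 0.719 -0.143  0.195] 2.3
137 305.0 5 z 0.19 [ 0.706 -0.14   0.19 ] 2.7
141 305.0 3 z 0.185 [ 0.693 -0.141  0.185] 2.7
145 303.5 4 z 0.175 [ 0.681 -0.136  0.175] 2.7
149 303.0 3 z 0.17 [ 0.668 -0.135  0.17 ] 2.3
153 303.0 3 z 0.16 [ 0.656 -0.136  0.16 ] 2.3
157 303.0 3 z 0.16 [ 0.642 -0.136  0.16 ] 2.7
161 303.0 3 z 0.145 [ 0.63  -0.137  0.145] 2.7
169 305.0 3 z 0.135 [ 0.602 -0.145  0.135] 2.7
173 306.0 3 z 0.115 [ 0.59  -0.151  0.115] 2.9
177 314.25 4 z 0.21 [ 0.565 -0.166  0.21 ] 2.7
181 319.0 11 z 0.04 [ 0.569 -0.209  0.04 ] 2.3
```

The gauge is seated (no gap at the shoulder) and the fence is closed on the blade. Next, the bay stop positions and plate B, the far one.

```bash
python3 - <<'E'
from h import *
np.set_printoptions(linewidth=220,suppress=True)
g=cv2.cvtColor(cv2.imread('pics/w5.png'),cv2.COLOR_BGR2GRAY)
for a in(296,352,408):print(a,g[232:244,a:a+24].mean(0).astype(int).tolist())
q=np.array([.0245,.9997,0,0]);c=cam('wrist',dict(orientation=q/np.linalg.norm(q),eef_pos=[.43312,.02457,.30952]))
yaw=np.radians(-2.6);Rz=np.array([[np.cos(yaw),-np.sin(yaw)],[np.sin(yaw),np.cos(yaw)]]);o=np.array([.652,.095])
for st in range(3):
  for y in(217-75*st,):
    for z in(0,10):
      for dy in(0,8):
        print(st,y+dy,z,proj(c,[np.r_[o+Rz@np.array([-.115,-.08+(y+dy)/1e3]),.092+z/1e3]])[0].round(1),end=' ')
  print()
E
```

```text
296 [104, 103, 103, 103, 100, 91, 90, 103, 110, 108, 106, 110, 113, 110, 108, 107, 106, 105, 105, 105, 105, 105, 106, 105]
352 [104, 105, 106, 106, 105, 98, 84, 74, 83, 102, 111, 109, 106, 108, 109, 107, 106, 106, 106, 107, 107, 107, 107, 107]
408 [106, 106, 107, 106, 105, 100, 88, 74, 64, 68, 84, 102, 110, 109, 106, 106, 109, 114, 121, 128, 131, 132, 131, 132]
0 217 0 [418.1 239.3] 0 225 0 [424.1 239.3] 0 217 10 [422.2 242.7] 0 225 10 [428.4 242.6] 
1 142 0 [361.8 239.5] 1 150 0 [367.8 239.5] 1 142 10 [364.5 242.9] 1 150 10 [370.6 242.9] 
2 67 0 [305.5 239.7] 2 75 0 [311.5 239.7] 2 67 10 [306.8 243.1] 2 75 10 [312.9 243.1]
```

>>> step_arm --commands '[{"hand": 1,"translation": [0,-15,0],"turn": -4},{"hand": 1,"translation": [0,-55,0],"turn": -8},{"hand": 1,"translation": [5,-100,0],"turn": -12},{"hand": 1,"translation": [10,-145,0],"turn": -16},{"hand": 1,"translation": [15,-190,0],"turn": -20},{"hand": 1,"translation": [20,-235,0],"turn": -24},{"hand": 1,"translation": [25,-280,0],"turn": -28},{"hand": 1,"translation": [30,-325,0],"turn": -30}]'

```text
t: 37.6
eef_pos: [0.5832, -0.2315, 0.2964]
orientation: [0.879, 0.477, 0.0, 0.0]
ft_force: [1.3, -0.5, 1.1]
opening: 1.001
gripper_force: 0.0
```

>>> step_arm --commands '[{"hand": 1,"translation": [5,-40,0],"turn": 0},{"hand": 1,"translation": [10,-80,-10],"turn": 0},{"hand": 1,"translation": [14,-115,-30],"turn": 0},{"hand": 1,"translation": [14,-140,-60],"turn": 0},{"hand": 1,"translation": [14,-153,-100],"turn": 0},{"hand": 1,"translation": [14,-153,-135],"turn": 0},{"hand": 1,"translation": [14,-153,-150],"turn": 0},{"hand": 1,"translation": [14,-153,-150],"turn": 0}]'

```text
t: 38.4
eef_pos: [0.5968, -0.382, 0.1443]
orientation: [0.878, 0.479, -0.001, -0.002]
ft_force: [-0.2, 0.6, 0.9]
opening: 1.0
gripper_force: 0.0
```

```bash
python3 - <<'E'
from h import *
im,c=grab('wrist','w10.png');s=manip.read_state();y=R.from_quat(s['orientation']).as_matrix()[:,1];print(s['eef_pos'],'toolyaw',np.degrees(np.arctan2(y[1],y[0])),s['t'],s['qpos'])
blobs(im,c,(15,110,100),(28,255,255),.012)
E
```

```text
[ 0.59750827 -0.38226286  0.14675369] toolyaw -32.78401806225437 38.45 [-6.05118098e-01  2.22590803e-01  1.45903091e+00  4.08450439e-05
  1.46034550e+00 -3.29335409e-02]
[ 599.7 -386.1] [53.8 31.3] long yaw 56.6 px [244 157] [277 211]
[ 562.9 -262.8] [32.5 54.2] long yaw 116.2 px [115  64] [184 124]
```

>>> step_arm --commands '[{"hand": 0.9,"translation": [2,-4,-30],"turn": 0},{"hand": 0.8,"translation": [2,-4,-65],"turn": 0},{"hand": 0.7,"translation": [2,-4,-100],"turn": 0},{"hand": 0.7,"translation": [2,-4,-130],"turn": 0},{"hand": 0.7,"translation": [2,-4,-141],"turn": 0},{"hand": 0.7,"translation": [2,-4,-142],"turn": 0},{"hand": 0.3,"translation": [2,-4,-142],"turn": 0},{"hand": 0,"translation": [2,-4,-142],"turn": 0}]'

```text
t: 39.25
eef_pos: [0.6005, -0.3872, 0.0071]
orientation: [0.878, 0.479, 0.001, 0.002]
ft_force: [-2.0, 2.3, 14.6]
opening: 0.383
gripper_force: 39.5
```

>>> step_arm --commands '[{"hand": 0,"translation": [0,0,0],"turn": 0},{"hand": 0,"translation": [0,0,0],"turn": 0},{"hand": 0,"translation": [0,0,0],"turn": 0},{"hand": 0,"translation": [0,0,15],"turn": 0},{"hand": 0,"translation": [0,0,50],"turn": 0},{"hand": 0,"translation": [0,0,95],"turn": 0},{"hand": 0,"translation": [0,0,140],"turn": 0},{"hand": 0,"translation": [-10,0,180],"turn": 0}]'

```text
t: 40.05
eef_pos: [0.5898, -0.3864, 0.189]
orientation: [0.878, 0.479, 0.001, 0.001]
ft_force: [0.2, -0.0, -0.2]
opening: 0.373
gripper_force: 40.0
```

```bash
python3 - <<'E'
from h import *
im,c=grab('wrist','w11.png');s=manip.read_state();y=R.from_quat(s['orientation']).as_matrix()[:,1];print(s['eef_pos'],'toolyaw',np.degrees(np.arctan2(y[1],y[0])),s['t'],s['opening'])
blobs(im,c,(15,110,100),(28,255,255),s['eef_pos'][2]+.007)
E
```

```text
[ 0.58979396 -0.38754818  0.19683676] toolyaw -32.79977525028662 40.1 0.37893185090489745
[ 591.7 -380.8] [50.8 30.8] long yaw 57.1 px [221 200] [287 296]
[ 601.1 -299.5] [12.4 21.6] long yaw 116.3 px [135  60] [194 114]
```

>>> step_arm --commands '[{"hand": 0,"translation": [-10,15,20],"turn": 4},{"hand": 0,"translation": [-20,50,40],"turn": 8},{"hand": 0,"translation": [-30,90,50],"turn": 12},{"hand": 0,"translation": [-40,135,50],"turn": 16},{"hand": 0,"translation": [-50,180,50],"turn": 20},{"hand": 0,"translation": [-60,225,50],"turn": 24},{"hand": 0,"translation": [-62,270,50],"turn": 28},{"hand": 0,"translation": [-62,315,50],"turn": 30}]'

```text
t: 40.9
eef_pos: [0.5266, -0.0699, 0.2363]
orientation: [0.723, 0.69, 0.001, 0.001]
ft_force: [0.5, 0.4, -0.3]
opening: 0.373
gripper_force: 40.0
```

>>> step_arm --commands '[{"hand": 0,"translation": [0,45,0],"turn": 0},{"hand": 0,"translation": [0,90,0],"turn": 0},{"hand": 0,"translation": [0,135,0],"turn": 0},{"hand": 0,"translation": [0,170,0],"turn": 0},{"hand": 0,"translation": [0,190,-10],"turn": 0},{"hand": 0,"translation": [0,197,-30],"turn": 0},{"hand": 0,"translation": [0,197,-60],"turn": 0},{"hand": 0,"translation": [0,197,-80],"turn": 0}]'

```text
t: 41.7
eef_pos: [0.527, 0.1259, 0.1542]
orientation: [0.724, 0.69, 0.0, 0.0]
ft_force: [1.6, -0.7, -0.7]
opening: 0.379
gripper_force: 40.0
```

>>> step_arm --commands '[{"hand": 0,"translation": [0,0,-10],"turn": 0},{"hand": 0,"translation": [0,0,-20],"turn": 0},{"hand": 0,"translation": [0,0,-30],"turn": 0},{"hand": 0,"translation": [0,0,-35],"turn": 0},{"hand": 0,"translation": [0,0,-35],"turn": 0},{"hand": 0,"translation": [0,0,-35],"turn": 0},{"hand": 0,"translation": [0,0,-35],"turn": 0},{"hand": 0,"translation": [0,0,-35],"turn": 0}]'

```text
t: 42.5
eef_pos: [0.5276, 0.1255, 0.1198]
orientation: [0.724, 0.69, 0.0, 0.0]
ft_force: [0.1, -0.3, 0.1]
opening: 0.373
gripper_force: 40.0
```

```bash
cat >> h.py <<'E'
yaw=np.radians(-2.6);Rz=np.array([[np.cos(yaw),-np.sin(yaw)],[np.sin(yaw),np.cos(yaw)]]);SL=np.array([.5764,.0183])
def slotw(x,y,z): return np.r_[SL+Rz@np.array([x,y])/1e3,.092+z/1e3]
def toslot(p): return (Rz.T@(np.array(p)[:2]-SL))*1e3
E
python3 - <<'E'
from h import *
im,c=grab('wrist','w12.png');s=manip.read_state();y=R.from_quat(s['orientation']).as_matrix()[:,1];print(s['eef_pos'],'toolyaw',np.degrees(np.arctan2(y[1],y[0])),s['t'],s['opening'],toslot(s['eef_pos']))
blobs(im,c,(15,110,100),(28,255,255),s['eef_pos'][2]+.0055)
for y in (62,70,137,145):print(y,proj(c,[slotw(-30,y,10),slotw(-63,y,10)]).round(1).tolist())
cv2.imwrite('pics/w12c.png',cv2.resize(cv2.cvtColor(im,cv2.COLOR_RGB2BGR)[0:310,110:420],(620,600) if 0 else (600,600),interpolation=2))
E
```

```text
[0.52751643 0.12550423 0.11965499] toolyaw -2.8044828229159826 42.55 0.3761580028387944 [-53.69635451 104.87636628]
[526.2 127.6] [54.4 33.4] long yaw 87.1 px [221 199] [287 295]
[590.9 197.6] [34.9  1.5] long yaw 87.3 px [386  57] [398 140]
62 [[293.6, 296.2], [241.3, 296.4]]
70 [[294.0, 285.2], [241.1, 285.4]]
137 [[298.3, 181.0], [239.1, 181.3]]
145 [[298.8, 167.0], [238.9, 167.2]]
```

View pics/w12c.png

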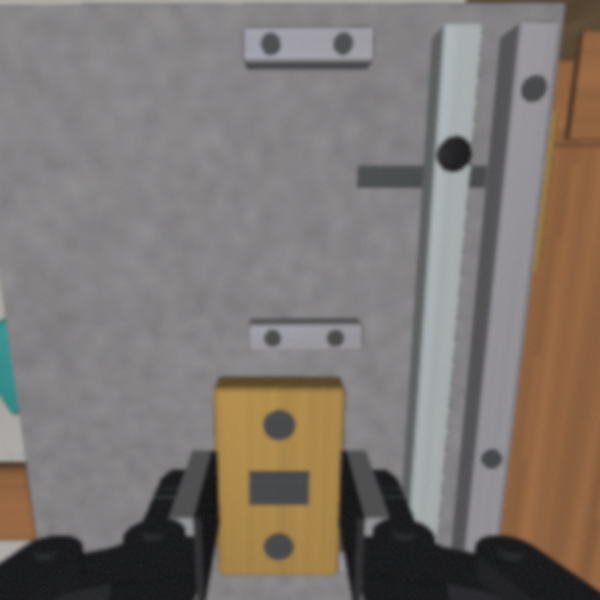

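The crop shows plate B held, with its left end at row 380 just right of stop 2 (rows 323-349, matching the prediction). The fence (430-480) is to its right and clear, so I can lower it.

>>> step_arm --commands '[{"hand": 0,"translation": [0,0,-5],"turn": 0},{"hand": 0,"translation": [0,0,-10],"turn": 0},{"hand": 0,"translation": [0,0,-15],"turn": 0},{"hand": 0,"translation": [0,0,-18],"turn": 0},{"hand": 0,"translation": [0,0,-20],"turn": 0},{"hand": 0,"translation": [0,0,-21],"turn": 0},{"hand": 0,"translation": [0,0,-21],"turn": 0},{"hand": 0,"translation": [0,0,-21],"turn": 0}]'

```text
t: 43.35
eef_pos: [0.5275, 0.1255, 0.0992]
orientation: [0.724, 0.69, 0.0, 0.0]
ft_force: [-5.0, -0.3, 8.3]
opening: 0.378
gripper_force: 41.0
```

>>> step_arm --commands '[{"hand": 0,"translation": [0,1,0],"turn": 0},{"hand": 0,"translation": [0,2,0],"turn": 0},{"hand": 0,"translation": [0,3,0],"turn": 0},{"hand": 0,"translation": [0,3,0],"turn": 0},{"hand": 0,"translation": [0,4,0],"turn": 0},{"hand": 0,"translation": [0,4,0],"turn": 0},{"hand": 0,"translation": [0,4,0],"turn": 0},{"hand": 0,"translation": [0,4,0],"turn": 0}]'

```text
t: 44.15
eef_pos: [0.528, 0.1293, 0.0992]
orientation: [0.724, 0.69, 0.0, 0.001]
ft_force: [0.4, -2.6, 6.0]
opening: 0.377
gripper_force: 40.8
```

>>> step_arm --commands '[{"hand": 0,"translation": [0,1,0],"turn": 0},{"hand": 0,"translation": [0,1,0],"turn": 0},{"hand": 0,"translation": [0,2,0],"turn": 0},{"hand": 0,"translation": [0,2,0],"turn": 0},{"hand": 0,"translation": [0,3,0],"turn": 0},{"hand": 0,"translation": [0,3,0],"turn": 0},{"hand": 0,"translation": [0,3,0],"turn": 0},{"hand": 0,"translation": [0,3,0],"turn": 0}]'

```text
t: 44.95
eef_pos: [0.528, 0.1297, 0.0991]
orientation: [0.725, 0.689, -0.001, 0.002]
ft_force: [-1.1, -25.8, 8.5]
opening: 0.382
gripper_force: 41.1
```

>>> step_arm --commands '[{"hand": 0,"translation": [0,-2,0],"turn": 0},{"hand": 0.48,"translation": [0,-2,0],"turn": 0},{"hand": 0.48,"translation": [0,-2,0],"turn": 0},{"hand": 0.48,"translation": [0,-2,1],"turn": 0},{"hand": 0.48,"translation": [0,-2,10],"turn": 0},{"hand": 0.48,"translation": [0,-2,30],"turn": 0},{"hand": 0,"translation": [-15,0,45],"turn": 0},{"hand": 0,"translation": [-35,0,45],"turn": 0}]'

```text
t: 45.75
eef_pos: [0.4931, 0.1329, 0.1461]
orientation: [0.724, 0.69, 0.001, 0.001]
ft_force: [0.2, 0.8, 0.9]
opening: 0.153
gripper_force: 0.0
```

>>> step_arm --commands '[{"hand": 0,"translation": [0,0,0],"turn": 0},{"hand": 0,"translation": [0,0,0],"turn": 0},{"hand": 0,"translation": [0,0,-15],"turn": 0},{"hand": 0,"translation": [0,0,-30],"turn": 0},{"hand": 0,"translation": [0,0,-42],"turn": 0},{"hand": 0,"translation": [0,0,-46],"turn": 0},{"hand": 0,"translation": [0,0,-46],"turn": 0},{"hand": 0,"translation": [0,0,-46],"turn": 0}]'

```text
t: 46.55
eef_pos: [0.4926, 0.1325, 0.0975]
orientation: [0.724, 0.69, 0.0, 0.0]
ft_force: [0.3, 0.3, 0.2]
opening: -0.0
gripper_force: 0.0
```

```bash
python3 - <<'E'
from h import *
s=manip.read_state();print(s['eef_pos'],s['ft_force'],s['opening'],s['t'],toslot(s['eef_pos']))
im,c=grab('wrist','w13.png');blobs(im,c,(15,110,100),(28,255,255),.104)
print(slotw(-53.7,109,0))
E
```

```text
[0.49259318 0.13249937 0.09751551] [0.34263031 0.3131199  0.21991773] -0.00034993288331407267 46.55 [-88.90096718 110.28008224]
[526.1 135.6] [44.6 33.6] long yaw 87.1 px [289 204] [359 284]
[0.52769985 0.12962378 0.092     ]
```

Now push the plate +x to the fence, with a slight bias to the left.

>>> step_arm --commands '[{"hand": 0,"translation": [4,0,0],"turn": 0},{"hand": 0,"translation": [8,0,0],"turn": 0},{"hand": 0,"translation": [12,0,0],"turn": 0},{"hand": 0,"translation": [15,0,0],"turn": 0},{"hand": 0,"translation": [18,0,0],"turn": 0},{"hand": 0,"translation": [21,1,0],"turn": 0},{"hand": 0,"translation": [24,1,0],"turn": 0},{"hand": 0,"translation": [27,1,0],"turn": 0}]'

```text
t: 47.4
eef_pos: [0.5191, 0.1326, 0.0974]
orientation: [0.724, 0.69, -0.001, 0.0]
ft_force: [-9.3, -10.0, 6.4]
opening: -0.002
gripper_force: 8.4
```

>>> step_arm --commands '[{"hand": 0,"translation": [1,0,0],"turn": 0},{"hand": 0,"translation": [2,0,0],"turn": 0},{"hand": 0,"translation": [3,0,0],"turn": 0},{"hand": 0,"translation": [4,0,0],"turn": 0},{"hand": 0,"translation": [5,1,0],"turn": 0},{"hand": 0,"translation": [6,1,0],"turn": 0},{"hand": 0,"translation": [6,1,0],"turn": 0},{"hand": 0,"translation": [6,1,0],"turn": 0}]'

```text
t: 48.2
eef_pos: [0.5252, 0.1338, 0.0974]
orientation: [0.724, 0.689, -0.001, 0.0]
ft_force: [-6.7, -7.0, 5.8]
opening: 0.001
gripper_force: 6.3
```

>>> step_arm --commands '[{"hand": 0,"translation": [1,-1,0],"turn": 0},{"hand": 0,"translation": [2,-1,0],"turn": 0},{"hand": 0,"translation": [2,-1,0],"turn": 0},{"hand": 0,"translation": [3,-1,0],"turn": 0},{"hand": 0,"translation": [3,-1,0],"turn": 0},{"hand": 0,"translation": [4,-1,0],"turn": 0},{"hand": 0,"translation": [4,-1,0],"turn": 0},{"hand": 0,"translation": [4,-1,0],"turn": 0}]'

```text
t: 49.0
eef_pos: [0.5282, 0.1335, 0.0974]
orientation: [0.724, 0.69, -0.001, -0.001]
ft_force: [-17.2, -2.5, 11.5]
opening: 0.0
gripper_force: 11.2
```

>>> step_arm --commands '[{"hand": 0,"translation": [-8,0,0],"turn": 0},{"hand": 0,"translation": [-16,0,0],"turn": 0},{"hand": 0,"translation": [-16,0,20],"turn": 0},{"hand": 0,"translation": [-16,0,50],"turn": 0},{"hand": 0,"translation": [-10,-10,90],"turn": 0},{"hand": 0.5,"translation": [0,-30,130],"turn": 0},{"hand": 1,"translation": [0,-40,150],"turn": 0},{"hand": 1,"translation": [0,-40,150],"turn": 0}]'

```text
t: 49.8
eef_pos: [0.5303, 0.0927, 0.2504]
orientation: [0.725, 0.689, 0.002, 0.001]
ft_force: [-0.1, 0.5, -0.2]
opening: 0.503
gripper_force: 0.0
```

>>> step_arm --commands '[{"hand": 1,"translation": [0,0,0],"turn": 0},{"hand": 1,"translation": [0,0,0],"turn": 0},{"hand": 1,"translation": [0,0,0],"turn": 0},{"hand": 1,"translation": [0,0,0],"turn": 0},{"hand": 1,"translation": [0,0,0],"turn": 0},{"hand": 1,"translation": [0,0,0],"turn": 0},{"hand": 1,"translation": [0,0,0],"turn": 0},{"hand": 1,"translation": [0,0,0],"turn": 0}]'

```text
t: 50.6
eef_pos: [0.5294, 0.0935, 0.2473]
orientation: [0.724, 0.69, -0.0, 0.0]
ft_force: [-0.6, -0.3, 0.5]
opening: 1.004
gripper_force: 0.0
```

```bash
python3 - <<'E'
from h import *
np.set_printoptions(linewidth=230,suppress=True)
im,c=grab('wrist','w14.png');s=manip.read_state();print(s['eef_pos'],s['orientation'],s['t'])
blobs(im,c,(15,110,100),(28,255,255),.104)
print('expected centre',slotw(-31,109,12))
g=cv2.cvtColor(im,cv2.COLOR_RGB2GRAY).astype(int)
for y in(25,50,109,125,170):
    p=[proj(c,[slotw(x,y,z)])[0] for x,z in((-48,12),(-14,12),(-4,12),(4,14),(14,14))];r=int(round(p[2][1]))
    print(y,'row',r,np.round([q[0] for q in p],1))
    if 2<r<380: a=int(p[0][0])-8;print(a,g[r-1:r+2,a:a+80].mean(0).astype(int).tolist())
blobs(im,c,(0,170,90),(6,255,255),.116,40);print('gauge exp',slotw(0,-20,24))
for y in(135,137,139,145):print(y,proj(c,[slotw(-45,y,10),slotw(-31,y,12)]).round(1).tolist())
cc=proj(c,[slotw(-45,137,10)])[0].round().astype(int);print(cc[1]-12,im[cc[1]-12:cc[1]+14,cc[0]-2:cc[0]+3].mean(1).astype(int).tolist())
E
```

```text
[0.52937805 0.09349027 0.24732859] [0.72418897 0.68960158 0.00002286 0.00000628] 50.65
[549.8 129.1] [53.4 31.8] long yaw 87.2 px [258 115] [292 171]
[604.  195.1] [42.9  3.6] long yaw 87.6 px [330  40] [336  92]
expected centre [0.55037648 0.12859404 0.104     ]
25 row 225 [257.4 290.1 299.7 307.7 317.4]
249 [122, 122, 123, 122, 122, 123, 122, 120, 120, 119, 120, 122, 123, 124, 124, 124, 124, 123, 123, 122, 122, 119, 118, 117, 115, 115, 113, 114, 113, 114, 114, 113, 114, 115, 116, 116, 115, 114, 111, 105, 113, 132, 136, 123, 109, 100, 100, 110, 123, 125, 118, 124, 134, 138, 137, 137, 137, 133, 128, 132, 136, 138, 138, 138, 138, 138, 135, 127, 122, 121, 116, 106, 102, 101, 102, 101, 100, 100, 100, 101]
50 row 202 [257.4 290.9 300.7 308.9 318.8]
249 [123, 124, 125, 126, 126, 127, 126, 125, 123, 121, 121, 122, 122, 124, 124, 124, 124, 126, 126, 125, 124, 123, 123, 123, 123, 124, 123, 123, 123, 123, 125, 125, 125, 124, 122, 120, 119, 119, 118, 115, 109, 122, 146, 160, 163, 162, 162, 161, 160, 156, 144, 124, 125, 136, 139, 139, 138, 138, 136, 131, 133, 137, 138, 138, 138, 138, 138, 137, 
[... 1368 characters left out ...]
1, 121]
[573.4   1.7] [38.9 26.5] long yaw 87.2 px [289 250] [314 283]
gauge exp [ 0.57549274 -0.00167941  0.116     ]
135 [[260.6, 116.3], [275.6, 116.3]]
137 [[260.6, 114.1], [275.6, 114.1]]
139 [[260.6, 111.9], [275.7, 111.9]]
145 [[260.6, 105.2], [275.8, 105.2]]
102 [[128, 126, 128], [128, 126, 128], [127, 125, 127], [128, 127, 130], [139, 138, 145], [148, 148, 155], [150, 149, 157], [150, 149, 156], [149, 148, 155], [150, 149, 155], [148, 146, 153], [137, 135, 139], [126, 116, 107], [137, 114, 79], [157, 126, 73], [165, 133, 76], [168, 135, 76], [167, 135, 77], [167, 135, 76], [167, 135, 77], [167, 134, 76], [167, 134, 76], [167, 134, 76], [167, 135, 77], [167, 134, 76], [167, 134, 76]]
```

Plate B sits tight against the fence and stop in bay 2. Now plate A, gripped by its ends to avoid the hose.

>>> step_arm --commands '[{"hand": 1,"translation": [0,-10,0],"turn": 8},{"hand": 1,"translation": [0,-40,0],"turn": 16},{"hand": 1,"translation": [0,-80,0],"turn": 24},{"hand": 1,"translation": [0,-120,0],"turn": 32},{"hand": 1,"translation": [0,-165,0],"turn": 40},{"hand": 1,"translation": [5,-210,0],"turn": 48},{"hand": 1,"translation": [10,-255,0],"turn": 56},{"hand": 1,"translation": [15,-300,0],"turn": 64}]'

```text
t: 51.45
eef_pos: [0.5442, -0.2085, 0.2475]
orientation: [0.246, 0.969, -0.0, 0.0]
ft_force: [0.5, 1.1, -1.2]
opening: 1.0
gripper_force: 0.0
```

>>> step_arm --commands '[{"hand": 1,"translation": [5,-30,0],"turn": 8},{"hand": 1,"translation": [13,-58,0],"turn": 16},{"hand": 1,"translation": [13,-58,0],"turn": 24},{"hand": 1,"translation": [13,-58,-10],"turn": 32},{"hand": 1,"translation": [13,-58,-40],"turn": 40},{"hand": 1,"translation": [13,-58,-75],"turn": 48},{"hand": 1,"translation": [13,-58,-100],"turn": 55},{"hand": 1,"translation": [13,-58,-100],"turn": 55}]'

```text
t: 52.25
eef_pos: [0.556, -0.2639, 0.1435]
orientation: [-0.228, 0.974, 0.002, -0.002]
ft_force: [-0.3, -0.6, -0.8]
opening: 0.997
gripper_force: 0.0
```

```bash
python3 - <<'E'
from h import *
im,c=grab('wrist','w15.png');s=manip.read_state();y=R.from_quat(s['orientation']).as_matrix()[:,1];print(s['eef_pos'],'toolyaw',np.degrees(np.arctan2(y[1],y[0])),s['t'],s['qpos'][5])
blobs(im,c,(15,110,100),(28,255,255),.012)
hsv=cv2.cvtColor(im,cv2.COLOR_RGB2HSV)
m=(im.max(2)<70).astype(np.uint8);m[260:]=0
for k in cv2.findContours(m,0,1)[0]:
    if cv2.contourArea(k)>100:
        u=k.reshape(-1,2);print('dark',u.min(0),u.max(0),ray(c,[u[u[:,1].argmin()],u[u[:,0].argmin()],u[u[:,1].argmax()],u[u[:,0].argmax()]],.03).round(3)[:,:2].tolist())
E
```

```text
[ 0.55684648 -0.26427821  0.14626733] toolyaw 116.04492671656416 52.3 -2.5098608352817458
[ 562.2 -262.8] [32.1 53.6] long yaw 116.2 px [223 175] [278 207]
dark [130 244] [165 259] [[0.643, -0.32], [0.67, -0.339], [0.67, -0.339], [0.655, -0.309]]
dark [245 207] [378 259] [[0.572, -0.26], [0.586, -0.257], [0.589, -0.174], [0.564, -0.124]]
dark [466 131] [500 146] [[0.426, -0.119], [0.432, -0.121], [0.429, -0.097], [0.425, -0.09]]
dark [470  84] [511 106] [[0.384, -0.12], [0.405, -0.138], [0.409, -0.13], [0.388, -0.109]]
```

```bash
python3 - <<'E'
from h import *
im=cv2.cvtColor(cv2.imread('pics/w15.png'),cv2.COLOR_BGR2RGB);c=cam('wrist')
m=(im.max(2)<70)
for u in range(240,345,10):
    r=np.where(m[195:300,u])[0]
    if len(r):
        for z in(.02,.05):print(u,195+r[0],z,((ray(c,[(u,195+r[0])],z)[0]-manip.read_state()['eef_pos'])@R.from_quat(manip.read_state()['orientation']).as_matrix()*1e3).round(1)[:2],end=' ')
        print()
E
```

```text
250 195 0.02 [-8.6 -2.8] 250 195 0.05 [ 0.7 -2.4] 
260 209 0.02 [-22.7   6.8] 260 209 0.05 [-11.8   6.1] 
270 211 0.02 [-24.8  16.4] 270 211 0.05 [-13.7  14.7] 
280 214 0.02 [-27.9  26.2] 280 214 0.05 [-16.4  23.3] 
290 217 0.02 [-31.  36.] 290 217 0.05 [-19.2  32. ] 
300 221 0.02 [-35.2  45.8] 300 221 0.05 [-22.9  40.8] 
310 226 0.02 [-40.4  55.9] 310 226 0.05 [-27.6  49.7] 
320 233 0.02 [-47.9  66.2] 320 233 0.05 [-34.2  58.9] 
330 242 0.02 [-57.7  76.8] 330 242 0.05 [-42.9  68.3] 
340 253 0.02 [-69.9  87.8] 340 253 0.05 [-53.8  78.1]
```

>>> step_arm --commands '[{"hand": 0.85,"translation": [0,0,-20],"turn": 0},{"hand": 0.85,"translation": [0,0,-50],"turn": 0},{"hand": 0.85,"translation": [0,0,-85],"turn": 0},{"hand": 0.85,"translation": [0,0,-115],"turn": 0},{"hand": 0.85,"translation": [0,0,-135],"turn": 0},{"hand": 0.8,"translation": [0,0,-140],"turn": 0},{"hand": 0.4,"translation": [0,0,-140],"turn": 0},{"hand": 0,"translation": [0,0,-140],"turn": 0}]'

```text
t: 53.1
eef_pos: [0.5588, -0.2651, 0.0104]
orientation: [-0.226, 0.974, -0.001, 0.001]
ft_force: [-3.5, 4.6, 18.1]
opening: 0.473
gripper_force: 9.0
```

>>> step_arm --commands '[{"hand": 0,"translation": [0,0,0],"turn": 0},{"hand": 0,"translation": [0,0,0],"turn": 0},{"hand": 0,"translation": [0,0,0],"turn": 0},{"hand": 0,"translation": [-5,-3,5],"turn": 0},{"hand": 0,"translation": [-15,-8,25],"turn": 0},{"hand": 0,"translation": [-20,-10,60],"turn": 0},{"hand": 0,"translation": [-25,-10,105],"turn": 0},{"hand": 0,"translation": [-30,-10,150],"turn": 0}]'

```text
t: 53.9
eef_pos: [0.5269, -0.2746, 0.1606]
orientation: [-0.226, 0.974, -0.0, 0.0]
ft_force: [1.2, -0.1, 0.2]
opening: 0.001
gripper_force: 0.0
```

```bash
python3 - <<'E'
from h import *
im,c=grab('wrist','w16.png');s=manip.read_state();y=R.from_quat(s['orientation']).as_matrix()[:,1];print(s['eef_pos'],'toolyaw',np.degrees(np.arctan2(y[1],y[0])),s['t'],s['opening'],s['gripper_force'],s['ft_force'])
blobs(im,c,(15,110,100),(28,255,255),s['eef_pos'][2]+.006)
E
```

```text
[ 0.52845399 -0.27580776  0.16933536] toolyaw 116.13399096169387 53.95 1.9755878069286978e-05 0.0 [ 1.10344707 -0.41729043  8.67477399]
[ 504.5 -287.2] [14.3 23.9] long yaw 116.1 px [223 200] [275 229]
```

>>> step_arm --commands '[{"hand": 0.8,"translation": [10,3,-5],"turn": 0},{"hand": 0.8,"translation": [20,6,-10],"turn": 0},{"hand": 0.8,"translation": [30,10,-10],"turn": 0},{"hand": 0.8,"translation": [30,10,-10],"turn": 0},{"hand": 0.8,"translation": [30,10,-10],"turn": 0},{"hand": 0.8,"translation": [30,10,-10],"turn": 0},{"hand": 0.8,"translation": [30,10,-10],"turn": 0},{"hand": 0.8,"translation": [30,10,-10],"turn": 0}]'

```text
t: 54.75
eef_pos: [0.5572, -0.2646, 0.1474]
orientation: [-0.227, 0.974, -0.0, 0.0]
ft_force: [0.3, -0.2, 0.4]
opening: 0.799
gripper_force: 0.0
```

```bash
python3 - <<'E'
from h import *
im,c=grab('wrist','w17.png');s=manip.read_state();y=R.from_quat(s['orientation']).as_matrix()[:,1];print(s['eef_pos'],'toolyaw',np.degrees(np.arctan2(y[1],y[0])),s['t'],s['opening'],s['gripper_force'],s['ft_force'])
blobs(im,c,(15,110,100),(28,255,255),.012)
E
```

```text
[ 0.55724678 -0.26463735  0.14740714] toolyaw 116.18505550686018 54.8 0.7984128274322783 0.0 [-0.41005125 -0.25106768 -0.37891776]
[ 561.4 -262.9] [32.4 53.6] long yaw 116.2 px [225 172] [280 204]
```

>>> step_arm --commands '[{"hand": 0.8,"translation": [0,0,-20],"turn": 0},{"hand": 0.8,"translation": [0,0,-55],"turn": 0},{"hand": 0.8,"translation": [0,0,-90],"turn": 0},{"hand": 0.78,"translation": [0,0,-120],"turn": 0},{"hand": 0.75,"translation": [0,0,-140],"turn": 0},{"hand": 0.75,"translation": [0,0,-146],"turn": 0},{"hand": 0.75,"translation": [0,0,-147],"turn": 0},{"hand": 0.75,"translation": [0,0,-147],"turn": 0}]'

```text
t: 55.6
eef_pos: [0.5579, -0.2648, 0.0015]
orientation: [-0.227, 0.974, -0.0, 0.001]
ft_force: [-0.5, -0.4, 0.4]
opening: 0.751
gripper_force: 0.0
```

>>> step_arm --commands '[{"hand": 0.6,"translation": [0,0,0],"turn": 0},{"hand": 0.4,"translation": [0,0,0],"turn": 0},{"hand": 0.2,"translation": [0,0,0],"turn": 0},{"hand": 0.2,"translation": [0,0,0],"turn": 0},{"hand": 0.2,"translation": [0,0,0],"turn": 0},{"hand": 0.2,"translation": [0,0,0],"turn": 0},{"hand": 0.2,"translation": [0,0,0],"turn": 0},{"hand": 0.2,"translation": [0,0,0],"turn": 0}]'

```text
t: 56.4
eef_pos: [0.5582, -0.2649, 0.0022]
orientation: [-0.227, 0.974, -0.001, 0.001]
ft_force: [-1.1, 1.5, 7.1]
opening: 0.64
gripper_force: 42.9
```

>>> step_arm --commands '[{"hand": 0.2,"translation": [-3,-2,5],"turn": 0},{"hand": 0.2,"translation": [-12,-5,30],"turn": 0},{"hand": 0.2,"translation": [-25,-5,70],"turn": 0},{"hand": 0.2,"translation": [-40,0,115],"turn": 0},{"hand": 0.2,"translation": [-60,20,150],"turn": -3},{"hand": 0.2,"translation": [-76,55,170],"turn": -8},{"hand": 0.2,"translation": [-76,100,175],"turn": -13},{"hand": 0.2,"translation": [-76,145,175],"turn": -18}]'

```text
t: 57.2
eef_pos: [0.481, -0.1187, 0.1776]
orientation: [-0.069, 0.998, -0.001, 0.002]
ft_force: [0.7, 0.1, -0.9]
opening: 0.643
gripper_force: 42.8
```

>>> step_arm --commands '[{"hand": 0.2,"translation": [0,45,0],"turn": -4},{"hand": 0.2,"translation": [0,90,0],"turn": -8},{"hand": 0.2,"translation": [0,135,0],"turn": -10},{"hand": 0.2,"translation": [0,180,0],"turn": -10.7},{"hand": 0.2,"translation": [0,225,0],"turn": -10.7},{"hand": 0.2,"translation": [0,265,0],"turn": -10.7},{"hand": 0.2,"translation": [0,295,-5],"turn": -10.7},{"hand": 0.2,"translation": [0,303,-20],"turn": -10.7}]'

```text
t: 58.0
eef_pos: [0.4815, 0.186, 0.1568]
orientation: [0.021, 1.0, 0.001, 0.001]
ft_force: [0.7, -0.6, -0.9]
opening: 0.64
gripper_force: 42.8
```

>>> step_arm --commands '[{"hand": 0.2,"translation": [0,0,-15],"turn": 0},{"hand": 0.2,"translation": [0,0,-30],"turn": 0},{"hand": 0.2,"translation": [0,0,-40],"turn": 0},{"hand": 0.2,"translation": [0,0,-45],"turn": 0},{"hand": 0.2,"translation": [0,0,-45],"turn": 0},{"hand": 0.2,"translation": [0,0,-45],"turn": 0},{"hand": 0.2,"translation": [0,0,-45],"turn": 0},{"hand": 0.2,"translation": [0,0,-45],"turn": 0}]'

```text
t: 58.8
eef_pos: [0.4816, 0.1835, 0.1108]
orientation: [0.022, 1.0, 0.0, 0.0]
ft_force: [1.0, -0.9, -1.4]
opening: 0.635
gripper_force: 42.8
```

```bash
python3 - <<'E'
from h import *
im,c=grab('wrist','w18.png');s=manip.read_state();y=R.from_quat(s['orientation']).as_matrix()[:,1];print(s['eef_pos'],'toolyaw',np.degrees(np.arctan2(y[1],y[0])),s['t'],s['opening'],s['gripper_force'],toslot(s['eef_pos']))
blobs(im,c,(15,110,100),(28,255,255),s['eef_pos'][2]+.010)
E
```

```text
[0.48152547 0.18350392 0.11069929] toolyaw 87.4974929783281 58.85 0.6403260662798287 42.78664469718933 [-102.27100413  160.73006382]
[538.  115.2] [ 8.6 16.8] long yaw 177.5 px [127 342] [144 366]
[524.4 154. ] [12.5 12.6] long yaw 177.5 px [191 322] [214 341]
[485.  183.4] [54.8 33.6] long yaw 87.5 px [199 235] [308 294]
```

>>> step_arm --commands '[{"hand": 0.2,"translation": [0,0,-6],"turn": 0},{"hand": 0.2,"translation": [0,0,-11],"turn": 0},{"hand": 0.2,"translation": [0,0,-14],"turn": 0},{"hand": 0.2,"translation": [0,0,-16],"turn": 0},{"hand": 0.2,"translation": [0,0,-16],"turn": 0},{"hand": 0.2,"translation": [0,0,-16],"turn": 0},{"hand": 0.2,"translation": [0,0,-16],"turn": 0},{"hand": 0.2,"translation": [0,0,-16],"turn": 0}]'

```text
t: 59.65
eef_pos: [0.4814, 0.1835, 0.0943]
orientation: [0.022, 1.0, -0.0, -0.0]
ft_force: [0.7, 0.6, -0.1]
opening: 0.633
gripper_force: 42.8
```

>>> step_arm --commands '[{"hand": 0.2,"translation": [0,0,-1],"turn": 0},{"hand": 0.2,"translation": [0,0,-2],"turn": 0},{"hand": 0.2,"translation": [0,0,-2],"turn": 0},{"hand": 0.7,"translation": [0,0,-2],"turn": 0},{"hand": 0.85,"translation": [0,0,-2],"turn": 0},{"hand": 0.85,"translation": [0,0,-2],"turn": 0},{"hand": 0.85,"translation": [0,0,5],"turn": 0},{"hand": 0.85,"translation": [0,0,25],"turn": 0}]'

```text
t: 60.45
eef_pos: [0.4806, 0.1832, 0.1183]
orientation: [0.022, 1.0, -0.0, -0.001]
ft_force: [-0.1, 0.3, 0.7]
opening: 0.85
gripper_force: 0.0
```

>>> step_arm --commands '[{"hand": 0.8,"translation": [2,0,30],"turn": -8},{"hand": 0.7,"translation": [4,0,60],"turn": -16},{"hand": 0.7,"translation": [4,0,60],"turn": -24},{"hand": 0.7,"translation": [4,0,60],"turn": -32},{"hand": 0.7,"translation": [4,0,60],"turn": -40},{"hand": 0.7,"translation": [4,0,60],"turn": -48},{"hand": 0.7,"translation": [4,0,60],"turn": -56},{"hand": 0.7,"translation": [4,0,60],"turn": -64}]'

```text
t: 61.25
eef_pos: [0.4854, 0.1835, 0.1797]
orientation: [0.551, 0.835, 0.0, 0.0]
ft_force: [-0.2, 0.6, 0.1]
opening: 0.7
gripper_force: 0.0
```

>>> step_arm --commands '[{"hand": 0.7,"translation": [0,0,0],"turn": -8},{"hand": 0.7,"translation": [0,0,0],"turn": -16},{"hand": 0.7,"translation": [0,0,0],"turn": -24},{"hand": 0.7,"translation": [0,0,0],"turn": -26},{"hand": 0.7,"translation": [0,0,0],"turn": -26},{"hand": 0.7,"translation": [0,0,0],"turn": -26},{"hand": 0.7,"translation": [0,0,0],"turn": -26},{"hand": 0.7,"translation": [0,0,0],"turn": -26}]'

```text
t: 62.05
eef_pos: [0.4854, 0.1835, 0.1793]
orientation: [0.722, 0.692, -0.0, 0.0]
ft_force: [-0.3, 0.0, 0.2]
opening: 0.7
gripper_force: 0.0
```

```bash
python3 - <<'E'
from h import *
im,c=grab('wrist','w19.png');s=manip.read_state();y=R.from_quat(s['orientation']).as_matrix()[:,1];print(s['eef_pos'],'toolyaw',np.degrees(np.arctan2(y[1],y[0])),s['t'],s['opening'],s['ft_force'])
blobs(im,c,(15,110,100),(28,255,255),.104)
E
```

```text
[0.48539157 0.18348065 0.17937328] toolyaw -2.4729943276033306 62.1 0.7051482074015563 [-0.18364217 -1.10801729  0.65966913]
[555.7 149.7] [22.3 42.6] long yaw 139.4 px [317 231] [358 263]
[486.2 184.7] [53.8 32.4] long yaw 87.4 px [235 167] [278 233]
```

>>> step_arm --commands '[{"hand": 0.7,"translation": [1,1,-20],"turn": 0},{"hand": 0.65,"translation": [1,1,-50],"turn": 0},{"hand": 0.6,"translation": [1,1,-72],"turn": 0},{"hand": 0.6,"translation": [1,1,-80],"turn": 0},{"hand": 0.6,"translation": [1,1,-82],"turn": 0},{"hand": 0.6,"translation": [1,1,-82],"turn": 0},{"hand": 0.2,"translation": [1,1,-82],"turn": 0},{"hand": 0,"translation": [1,1,-82],"turn": 0}]'

```text
t: 62.9
eef_pos: [0.4869, 0.1847, 0.0988]
orientation: [0.722, 0.692, 0.001, 0.0]
ft_force: [-1.5, -0.8, 4.8]
opening: 0.382
gripper_force: 39.2
```

>>> step_arm --commands '[{"hand": 0,"translation": [0,0,0],"turn": 0},{"hand": 0,"translation": [0,0,0],"turn": 0},{"hand": 0,"translation": [0,0,0],"turn": 0},{"hand": 0,"translation": [0,0,8],"turn": 0},{"hand": 0,"translation": [0,0,18],"turn": 0},{"hand": 0,"translation": [15,5,20],"turn": 0},{"hand": 0,"translation": [35,12,20],"turn": 0},{"hand": 0,"translation": [45,15,20],"turn": 0}]'

```text
t: 63.7
eef_pos: [0.5326, 0.1999, 0.1184]
orientation: [0.722, 0.692, 0.001, 0.0]
ft_force: [-0.6, -0.4, -0.5]
opening: 0.38
gripper_force: 40.0
```

```bash
python3 - <<'E'
from h import *
im,c=grab('wrist','w20.png');s=manip.read_state();y=R.from_quat(s['orientation']).as_matrix()[:,1];print(s['eef_pos'],'toolyaw',np.degrees(np.arctan2(y[1],y[0])),s['t'],s['opening'],s['gripper_force'],toslot(s['eef_pos']))
blobs(im,c,(15,110,100),(28,255,255),s['eef_pos'][2]+.0055)
print(slotw(-54,180,0))
E
```

```text
[0.53312463 0.1999746  0.11792325] toolyaw -2.5055186547097352 63.75 0.37779767053699576 39.965572357177734 [-51.47212229 179.52447474]
[532.3 187.5] [38.8 82.5] long yaw 94.8 px [221 203] [298 337]
[593.6 214.2] [34.4  1.4] long yaw 87.2 px [372 189] [382 253]
[0.53062093 0.2005643  0.092     ]
```

>>> step_arm --commands '[{"hand": 0,"translation": [-2,0,-5],"turn": 0},{"hand": 0,"translation": [-2,0,-10],"turn": 0},{"hand": 0,"translation": [-2,0,-15],"turn": 0},{"hand": 0,"translation": [-2,0,-18],"turn": 0},{"hand": 0,"translation": [-2,0,-20],"turn": 0},{"hand": 0,"translation": [-2,1,-20],"turn": 0},{"hand": 0,"translation": [-2,2,-20],"turn": 0},{"hand": 0,"translation": [-2,3,-20],"turn": 0}]'

```text
t: 64.55
eef_pos: [0.53, 0.202, 0.0988]
orientation: [0.722, 0.691, 0.001, 0.001]
ft_force: [-0.1, -6.6, 11.3]
opening: 0.376
gripper_force: 41.3
```

>>> step_arm --commands '[{"hand": 0,"translation": [0,1,0],"turn": 0},{"hand": 0,"translation": [0,1,0],"turn": 0},{"hand": 0,"translation": [0,2,0],"turn": 0},{"hand": 0,"translation": [0,2,0],"turn": 0},{"hand": 0,"translation": [0,3,0],"turn": 0},{"hand": 0,"translation": [0,3,0],"turn": 0},{"hand": 0,"translation": [0,3,0],"turn": 0},{"hand": 0,"translation": [0,3,0],"turn": 0}]'

```text
t: 65.35
eef_pos: [0.5301, 0.2051, 0.0988]
orientation: [0.722, 0.691, 0.001, 0.001]
ft_force: [0.1, -5.2, 11.4]
opening: 0.379
gripper_force: 41.3
```

>>> step_arm --commands '[{"hand": 0,"translation": [0,1,1],"turn": 0},{"hand": 0,"translation": [0,1,1],"turn": 0},{"hand": 0,"translation": [0,2,1],"turn": 0},{"hand": 0,"translation": [0,2,1],"turn": 0},{"hand": 0,"translation": [0,3,1],"turn": 0},{"hand": 0,"translation": [0,3,1],"turn": 0},{"hand": 0,"translation": [0,3,1],"turn": 0},{"hand": 0,"translation": [0,3,1],"turn": 0}]'

```text
t: 66.15
eef_pos: [0.5298, 0.2061, 0.0988]
orientation: [0.723, 0.691, -0.001, 0.002]
ft_force: [-0.4, -22.3, 8.8]
opening: 0.376
gripper_force: 40.9
```

>>> step_arm --commands '[{"hand": 0,"translation": [0,-2,0],"turn": 0},{"hand": 0.48,"translation": [0,-2,0],"turn": 0},{"hand": 0.48,"translation": [0,-2,0],"turn": 0},{"hand": 0.48,"translation": [0,-2,1],"turn": 0},{"hand": 0.48,"translation": [0,-2,10],"turn": 0},{"hand": 0.48,"translation": [0,-2,30],"turn": 0},{"hand": 0,"translation": [-15,0,45],"turn": 0},{"hand": 0,"translation": [-36,0,45],"turn": 0}]'

```text
t: 66.95
eef_pos: [0.4941, 0.209, 0.1461]
orientation: [0.722, 0.691, 0.001, 0.001]
ft_force: [0.8, 0.0, -0.6]
opening: 0.146
gripper_force: 0.0
```

>>> step_arm --commands '[{"hand": 0,"translation": [0,0,0],"turn": 0},{"hand": 0,"translation": [0,0,0],"turn": 0},{"hand": 0,"translation": [0,0,-15],"turn": 0},{"hand": 0,"translation": [0,0,-30],"turn": 0},{"hand": 0,"translation": [0,0,-42],"turn": 0},{"hand": 0,"translation": [0,0,-46],"turn": 0},{"hand": 0,"translation": [0,0,-46],"turn": 0},{"hand": 0,"translation": [0,0,-46],"turn": 0}]'

```text
t: 67.75
eef_pos: [0.4936, 0.2085, 0.0975]
orientation: [0.722, 0.691, 0.0, 0.0]
ft_force: [-0.5, -0.2, 0.2]
opening: -0.002
gripper_force: 0.0
```

>>> step_arm --commands '[{"hand": 0,"translation": [4,0,0],"turn": 0},{"hand": 0,"translation": [8,0,0],"turn": 0},{"hand": 0,"translation": [12,0,0],"turn": 0},{"hand": 0,"translation": [15,0,0],"turn": 0},{"hand": 0,"translation": [18,0,0],"turn": 0},{"hand": 0,"translation": [21,1,0],"turn": 0},{"hand": 0,"translation": [24,1,0],"turn": 0},{"hand": 0,"translation": [27,1,0],"turn": 0}]'

```text
t: 68.55
eef_pos: [0.5201, 0.2088, 0.0974]
orientation: [0.722, 0.691, -0.001, 0.0]
ft_force: [-8.5, -9.0, 7.5]
opening: -0.001
gripper_force: 7.7
```

>>> step_arm --commands '[{"hand": 0,"translation": [1,0,0],"turn": 0},{"hand": 0,"translation": [2,0,0],"turn": 0},{"hand": 0,"translation": [3,0,0],"turn": 0},{"hand": 0,"translation": [4,0,0],"turn": 0},{"hand": 0,"translation": [5,0,0],"turn": 0},{"hand": 0,"translation": [6,0,0],"turn": 0},{"hand": 0,"translation": [7,0,0],"turn": 0},{"hand": 0,"translation": [8,0,0],"turn": 0}]'

```text
t: 69.35
eef_pos: [0.5279, 0.2085, 0.0974]
orientation: [0.722, 0.691, -0.001, 0.0]
ft_force: [-10.7, -10.9, 8.6]
opening: -0.004
gripper_force: 8.5
```

>>> step_arm --commands '[{"hand": 0,"translation": [1,-1,0],"turn": 0},{"hand": 0,"translation": [2,-1,0],"turn": 0},{"hand": 0,"translation": [3,-1,0],"turn": 0},{"hand": 0,"translation": [4,-1,0],"turn": 0},{"hand": 0,"translation": [4,-1,0],"turn": 0},{"hand": 0,"translation": [5,-1,0],"turn": 0},{"hand": 0,"translation": [5,-1,0],"turn": 0},{"hand": 0,"translation": [5,-1,0],"turn": 0}]'

```text
t: 70.15
eef_pos: [0.5319, 0.2083, 0.0973]
orientation: [0.722, 0.692, -0.002, -0.001]
ft_force: [-19.9, -6.0, 11.5]
opening: -0.001
gripper_force: 12.5
```

>>> step_arm --commands '[{"hand": 0,"translation": [-8,0,0],"turn": 0},{"hand": 0,"translation": [-16,0,0],"turn": 0},{"hand": 0,"translation": [-16,0,20],"turn": 0},{"hand": 0,"translation": [-16,-10,60],"turn": 0},{"hand": 0,"translation": [-10,-40,100],"turn": 0},{"hand": 0.5,"translation": [0,-75,140],"turn": 0},{"hand": 1,"translation": [0,-105,165],"turn": 0},{"hand": 1,"translation": [0,-110,165],"turn": 0}]'

```text
t: 70.95
eef_pos: [0.5344, 0.0962, 0.2668]
orientation: [0.723, 0.691, 0.002, 0.002]
ft_force: [0.2, 0.3, 0.1]
opening: 0.51
gripper_force: 0.0
```

>>> step_arm --commands '[{"hand": 1,"translation": [0,0,0],"turn": 0},{"hand": 1,"translation": [0,0,0],"turn": 0},{"hand": 1,"translation": [0,0,0],"turn": 0},{"hand": 1,"translation": [0,0,0],"turn": 0},{"hand": 1,"translation": [0,0,0],"turn": 0},{"hand": 1,"translation": [0,0,0],"turn": 0},{"hand": 1,"translation": [0,0,0],"turn": 0},{"hand": 1,"translation": [0,0,0],"turn": 0}]'

```text
t: 71.75
eef_pos: [0.5334, 0.0985, 0.2623]
orientation: [0.722, 0.691, -0.0, -0.0]
ft_force: [0.5, -0.1, -0.1]
opening: 1.001
gripper_force: 0.0
```

```bash
cat > chk.py <<'E'
from h import *
import sys
im,c=grab('wrist',sys.argv[1]);s=manip.read_state();print(s['eef_pos'],s['t'])
blobs(im,c,(15,110,100),(28,255,255),.104)
g=cv2.cvtColor(im,cv2.COLOR_RGB2GRAY).astype(int)
for n,by in(('bay2',109),('bay1',184)):
    print(n,'exp',slotw(-31,by,12).round(4))
    for y in(by-20,by+20):
        p=[proj(c,[slotw(x,y,z)])[0] for x,z in((-48,12),(-14,12),(-4,12),(4,14))];r=int(round(p[1][1]));a=int(p[1][0])-8
        print(y,'row',r,np.round([q[0] for q in p],1),a,g[r-1:r+2,a:a+32].mean(0).astype(int).tolist())
    q=proj(c,[slotw(-45,by+28,10)])[0].round().astype(int)
    print('stop row',q[1],q[1]-8,im[max(q[1]-8,0):q[1]+8,q[0]-2:q[0]+3].mean(1).astype(int).tolist())
blobs(im,c,(0,170,90),(6,255,255),.116,40)
E
python3 chk.py w21.png
```

```text
[0.53340645 0.0985147  0.26230108] 71.8
[549.7 129.1] [53.5 32. ] long yaw 87.5 px [254 120] [286 173]
[604.4 195.3] [42.3  3.6] long yaw 87.5 px [323  50] [329  98]
[553.1 203.4] [54.  32.2] long yaw 87.5 px [254  36] [289  98]
bay2 exp [0.5504 0.1286 0.104 ]
89 row 167 [253.7 286.6 296.3 304.3] 278 [134, 134, 134, 133, 132, 132, 129, 128, 138, 154, 162, 162, 162, 162, 162, 162, 155, 141, 129, 125, 124, 122, 118, 108, 94, 97, 120, 134, 138, 138, 137, 136]
129 row 127 [253.7 287.9 298.  306.4] 279 [136, 137, 137, 137, 137, 138, 134, 123, 121, 141, 158, 163, 162, 162, 162, 165, 163, 155, 136, 123, 120, 121, 121, 119, 110, 96, 97, 119, 135, 139, 140, 138]
stop row 119 111 [[135, 134, 139], [145, 144, 151], [148, 148, 156], [148, 148, 155], [148, 147, 154], [148, 147, 154], [147, 145, 152], [137, 134, 138], [126, 115, 106], [137, 114, 79], [155, 125, 73], [164, 132, 75], [165, 133, 76], [165, 133, 75], [165, 133, 75], [165, 133, 76]]
bay1 exp [0.5538 0.2035 0.104 ]
164 row 90 [253.8 289.2 299.6 308.3] 281 [138, 137, 137, 136, 136, 132, 123, 120, 139, 158, 164, 164, 163, 164, 166, 166, 163, 151, 132, 122, 122, 123, 121, 117, 107, 93, 97, 121, 138, 144, 144, 142]
204 row 44 [253.8 290.8 301.6 310.7] 282 [138, 138, 137, 137, 138, 138, 134, 124, 125, 148, 163, 167, 167, 165, 166, 167, 167, 163, 152, 131, 122, 123, 125, 125, 124, 116, 100, 96, 114, 131, 127, 106]
stop row 35 27 [[151, 151, 157], [151, 151, 159], [150, 150, 158], [150, 150, 159], [150, 150, 159], [151, 151, 160], [149, 149, 157], [144, 140, 143], [141, 127, 115], [150, 125, 87], [160, 129, 76], [164, 132, 75], [164, 132, 75], [164, 133, 75], [164, 133, 75], [164, 133, 75]]
[573.7   1.3] [39.5 25.7] long yaw 87.5 px [284 248] [307 280]
```

```bash
python3 -c "
from h import *
print(workorder.sign_off(), manip.read_state()['t'])"
```

```text
the job is handed in; nothing more can be done
the job is handed in; nothing more can be done
```

I handed the job in at about 72 s: both supports pulled out, flap down, gauge in to its shoulder with the fence closed on it, and the two plates present tight in bays 1 and 2. I don't have the judge's result; my last camera check showed no gaps at the fence or stops, and the reader, capacitor and spool were never touched.

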